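Slide the card terminal up into its sloped charging cradle

TASK

Take the blue glue tube that was left in the card terminal's sloped charging cradle and lay it flat on the counter, touching neither cradle nor terminal. Then slide the terminal, without lifting it off and without forcing it, up the slope and between the cheeks until it is fully home against the spring contacts and the orange catch has sprung up behind it. Leave the other things on the counter where they are.

Things in the scene. Friction and masses are not known exactly. Their poses are not given: they have to be found in the camera images.
- terminal: Black card terminal, 164 x 80 mm, 36 mm high, 0.25 to 0.4 kg, lying on its back before the cradle's low end, up to 40 mm off the cradle's axis and 0.3 rad askew. Origin: centre of its underside; x along it towards its screen end, which goes in first; z up. Too wide to grip well: push it. Its ends (flat over the middle 48 mm) and long sides are near-upright walls, best pushed 10 to 25 mm up.
- glue_tube: Blue glue tube with a yellow tail, 130 x 40 x 29 mm, 50 g, lying lengthwise in the cradle's bed at the bed's slope, up to 0.2 rad askew. Origin: centre of its underside; x along it, y across (grip it across y, 40 mm wide; fingertips 11 mm or more above the bed clear the cheeks), z out of its upper face.
- cradle: Grey charging cradle, a wedge 94 mm wide, fixed on the counter. Origin: on the counter (z = 0) below the middle of the docked terminal; x level, the way the slope climbs; y to the left of that. Cheeks 84 mm apart inside, 5 mm thick, stand 10 mm above the bed; the head block at the high end, 28 mm above it, is 24 mm thick and the cradle ends 122 mm past the origin.
- bed (a point): Point on the bed, 27 mm above the counter, where the centre of the terminal's underside belongs. x up the slope (0.20 rad above level), y to the left, z square off the bed. On this x: toe -135 mm, catch -100 to -83.5, hard stop +84.5. Fully home, the terminal's origin lies at -2 to +2.5 mm. The bed meets the counter without a step.
- mouth (a point): Middle of the entry, on the counter at the bed's toe, 135 mm before point bed; same axes as body cradle. Two wings, 9 mm high here, splay outwards at 0.22 rad from the cheeks: the mouth is 106 mm wide inside and narrows to 84 mm over 50 mm, guiding the terminal in.
- catch (a joint): Sprung orange catch in the middle of the bed, 24 mm wide: 0 when up (5 mm above the bed), 0.005 (m) when pressed flush. The terminal sliding up its ramped low side presses it down (under 3 N); it springs up behind the terminal's low end once its origin is past about -2 mm on the x of point bed. Fingertips kept 7 mm or more above the bed do not hold it down.
- contacts (a joint): Row of four brass spring contacts in the head block, 14 mm above the bed: 0 when free (7.5 mm out), 0.0075 (m) when pressed flush with the hard stop; 0.7 N at first, 3.3 N fully in. Reads about 0.002 or more with the terminal home.
- yellow_tape: Bystander: roll of yellow tape lying flat, 112 mm across, 48 mm high; origin at the centre of its underside. Leave it.
- tape_rule: Bystander: yellow and black tape measure, 76 x 74 x 34 mm; origin at the centre of its underside. Leave it.
- kraft_parcel: Bystander: small brown cardboard box, 88 x 52 x 62 mm; origin at the centre of its underside. Leave it.
Not all that is in view belongs to the job. What is shaped like the glue_tube but turquoise is not meant.

How it is judged:
By the outcome, as a careful person would: the job done as asked, in the order asked, and still so for the second after the job is handed in, with the robot touching nothing.
It also fails if it takes over 64 s, if anything falls off the work surface, if the arm or the gripper's body presses on something with over 40 N, if the wrist force passes 120 N, or if a joint passes its speed limit or range.

ROBOT

A 6-joint arm with a two-finger parallel gripper is mounted at the origin on a cart in front of the work surface, level with it; the furniture and walls round the work are solid. World frame = base frame: x ahead of the robot, y to its left, z up, the work surface at z = 0. Lengths are in mm, angles in degrees, forces in N, time in s.
With the tool pointing down it reaches from about 300 to 850 mm from the base axis. Payload 4.2 kg.
Tool frame: the origin (TCP) lies midway between the tips of the shut fingers; the grasp point (between the pads) lies pinch_z behind it (pinch_z is the distance from the TCP to the grasp point, in mm); z points along the fingers, y is the line along which they close (so a half turn about z gives the same grasp; the last joint's range is limited). The gripper opens to 91 mm and grips with 3 to 60 N. Pads are 32 mm wide; open, the fingers measure 118 mm over their backs; the gripper's body (76 mm by 178 mm) begins 60 mm behind the grasp point.
Start: joints at [-69.614, 18.312, 89.639, -0, 72.044, -1.146], TCP at [211.04, -534.892, 174.876] pointing down, gripper open.
Joint ranges: [-177.97, 177.97], [-48.28, 115.42], [12.27, 149.76], [-77.06, 257.06], [2.81, 150.46], [-146.56, 146.56]. Speed limits (degrees/s): [147.25, 147.25, 180, 180, 180, 180].

INTERFACE

Orientations are given as [roll, pitch, yaw] about the fixed x, y, z axes, in that order (R = Rz(yaw) Ry(pitch) Rx(roll)).
In Python, from workcell import state, grab_frame, job_done, masks_of, landmark_of, pinch_z gives the robot as it stands. The module is installed in compiled form; this text tells all that it offers.
- The arm moves only by the tool move_arm, never from a script. Its argument "plan" is a list of rows, each an object of numbers: "x", "y", "z": the shift along the tool's x, y, z in mm; "rx", "ry", "rz": the turn, a rotation vector about the tool's x, y, z in rad. A call has 1 to 10 rows; each row shifts and turns the commanded pose from where the row before left it, along the tool's axes as they then stand; what a row does not reach is not made up. A row lasts 1/10 s, in which the tool goes at most 50 mm and 8.59 degrees, less where a joint would pass 70% of its speed; a pose out of reach is approached as far as the arm can. A call is refused whole if a number of a shift passes 50 or a number of a turn 0.15, either way. A call with a gripper value outside its range is refused whole. "grip" is the opening, from 0 (shut) to 1 (fully open), set as the call begins (left out, the last holds). The fingers move at their own pace and stop on an object; "squeeze" is the grip in N (left out, the last holds). Time passes only in rows, so rows that do not move let the fingers close. It gives the time, the measured TCP pose, the force, the opening and the grip force at its end, in the units of the state.
- state(): the state, without advancing time (a new reading comes with each control period).
- grab_frame(name): name is "scene" or "side" or "wrist"; returns a dict with "img" (420x560x3 uint8, red, green, blue), "z_map" (420x560 float32, mm along the optical axis (not along the pixel's ray), 0 where there is no reading), "fx", "fy", "cx", "cy" (pixels), "dist" ([k1, k2, p1, p2, k3] as OpenCV has them; the pictures are not rectified), "rvec" (rotation vector, rad) and "tvec" (3), from world to camera coordinates, as OpenCV has them. Camera axes: x right, y down, z forward; pixel columns grow to the right and rows downward; lengths in mm; the calibration is good to about 2 mm. A picture is of the moment at which its call begins.
- job_done(): hands the job in; it is judged then, once.
Trained networks look in the newest picture that a camera, given by its name, has taken for a name from the list of things; names that differ only in an ending like _2 or _b are one class to them, and where a whole thing is asked for, a point or a joint stands for the part that bears it (a point fixed in the world has none). Each returns a list of dicts, best first, with "p" (0 to 1); they miss things now and then, are a little off and sometimes report something else, mostly with a low value. They report only what shows in the picture. A call takes as long as a camera call. They do not tell look-alikes from the thing itself.
- masks_of(camera, label): "pixels" (420x560 bool, what is visible of it) and "box" ([centre column, centre row, width, height] in pixels, round what is visible of it).
- landmark_of(camera, label): "point" ([column, row] in pixels: a listed point, or the origin of a listed thing).
The state is a dict: "time_s": time; "qpos": joint angles; "qvel": joint speeds; "effort": joint torques, N m; "ee_pos": TCP position; "ee_rot": TCP orientation; "force": force on the tool from outside, world axes, zero at the start; "torque": the same for the moment, N m; "gripper_width": finger opening in mm; "gripper_force": force on a finger pad.
Only numpy, scipy, OpenCV 4.12 (cv2) and the standard library are available. Lean on these libraries where they do the work, as an engineer would, in place of code of your own. Each camera call takes 0.05 s, during which the arm holds its last target. There are 200 camera calls.

## Working session

There is one attempt and no reset: what is moved stays moved. The work goes in short steps, Python scripts to look and compute and a tool call to move; the robot and the scene stay as the last step left them, time stands still between calls to the robot, and variables do not carry over. Pictures are saved under pics/ and viewed, at most 13 in all, crops included, and the job is handed in when it is done.

Besides the shell and the picture viewer there is one more tool, called after "Call:" by a JSON object that holds its "api" and its "payload". move_arm: Moves the arm, as the interface text tells. Its arguments: {"type":"object","properties":{"plan":{"type":"array","items":{"type":"object","properties":{"x":{"type":"number"},"y":{"type":"number"},"z":{"type":"number"},"rx":{"type":"number"},"ry":{"type":"number"},"rz":{"type":"number"}}}},"grip":{"type":"number"},"squeeze":{"type":"number"}},"required":["plan"]}

```bash
mkdir -p pics; cat > h.py <<'E'
import numpy as np, cv2
from workcell import *
def save(f,n): cv2.imwrite('pics/'+n, cv2.cvtColor(f['img'],cv2.COLOR_RGB2BGR))
def K(f): return np.array([[f['fx'],0,f['cx']],[0,f['fy'],f['cy']],[0,0,1.]])
def world(f,px,z=None):
    """px Nx2 -> world, using depth z_map or plane height z"""
    px=np.asarray(px,float).reshape(-1,2)
    n=cv2.undistortPoints(px.reshape(-1,1,2),K(f),np.array(f['dist'],float)).reshape(-1,2)
    R=cv2.Rodrigues(np.array(f['rvec'],float))[0];t=np.array(f['tvec'],float).ravel()
    d=np.c_[n,np.ones(len(n))]
    if z is None:
        q=np.round(px).astype(int); s=f['z_map'][q[:,1],q[:,0]]
    else:
        dw=d@R; c=-R.T@t; s=(z-c[2])/dw[:,2]
    return (d*np.asarray(s)[:,None]-t)@R
def proj(f,P):
    return cv2.projectPoints(np.asarray(P,float).reshape(-1,1,3),np.array(f['rvec'],float),np.array(f['tvec'],float),K(f),np.array(f['dist'],float))[0].reshape(-1,2)
def cloud(f,m):
    v,u=np.nonzero(m&(f['z_map']>0)); return world(f,np.c_[u,v])
E
python3 - <<'E'
from h import *
print(state(), pinch_z if not callable(pinch_z) else pinch_z())
for c in ['scene','side']:
    f=grab_frame(c); save(f,c+'0.png')
    for l in ['terminal','glue_tube','cradle','yellow_tape','tape_rule','kraft_parcel']:
        for m in masks_of(c,l)[:3]:
            P=cloud(f,m['pixels'])
            print(c,l,round(m['p'],2),np.round(m['box']),np.round(np.median(P,0)) if len(P) else None, np.round(np.percentile(P,[2,98],axis=0)).tolist() if len(P) else '')
    for l in ['terminal','glue_tube','cradle','bed','mouth']:
        for m in landmark_of(c,l)[:2]: print(c,l,round(m['p'],2),np.round(m['point'],1), np.round(world(f,m['point'],{'bed':27,'glue_tube':25}.get(l,0))))
E
```

```text
{'time_s': 0.0, 'qpos': array([-6.96143177e+01,  1.83522627e+01,  8.97079886e+01,  9.45281082e-04,
        7.20425818e+01, -1.14598842e+00]), 'qvel': array([ 0.04306018, -0.02113557,  0.00877883, -0.10949484, -0.00388874,
       -0.05299641]), 'effort': array([-3.25532192e-04, -4.12468994e+01, -2.31970525e+01,  7.25429133e-02,
        4.57368081e-02, -1.45652607e-04]), 'ee_pos': array([ 210.83670191, -534.32590543,  174.00338461]), 'ee_rot': array([-1.79897205e+02, -2.95518361e-03,  2.15313759e+01]), 'force': array([ 0.51381405, -0.58447441, -0.38951851]), 'torque': array([ 0.029774  , -0.03207611,  0.0041301 ]), 'gripper_force': 0.0, 'gripper_width': 91.49921527979286} 18.8
scene terminal 0.8 [306. 205.  23.  30.] [ 534. -223.   33.] [[501.0, -267.0, 12.0], [560.0, -205.0, 38.0]]
scene terminal 0.31 [235. 224.  56.  21.] [540. -34.  48.] [[525.0, -97.0, 20.0], [563.0, 27.0, 63.0]]
scene glue_tube 0.63 [235. 225.  56.  17.] [539. -28.  49.] [[525.0, -93.0, 30.0], [555.0, 26.0, 63.0]]
scene glue_tube 0.51 [382. 265.  15.  18.] [ 279. -280.   19.] [[262.0, -379.0, -133.0], [368.0, -258
[... 1350 characters left out ...]
748.0, 160.0, 49.0]]
side yellow_tape 0.46 [302. 202.  39.  34.] [ 522. -247.   32.] [[481.0, -357.0, 4.0], [569.0, -206.0, 37.0]]
side tape_rule 0.88 [354. 247.  30.  26.] [341. -89.  34.] [[314.0, -135.0, 3.0], [381.0, -71.0, 36.0]]
side kraft_parcel 0.63 [338. 271.  29.  54.] [355.  57.  59.] [[326.0, -17.0, 5.0], [390.0, 69.0, 64.0]]
side terminal 0.97 [300.1 206.4] [[ 539. -286.   -0.]]
side glue_tube 0.74 [379.  219.1] [[ 316. -239.   25.]]
side glue_tube 0.68 [263.  241.7] [[542. -35.  25.]]
side cradle 0.8 [261.2 251.4] [[546. -33.  -0.]]
side bed 0.83 [259.1 241.4] [[549. -30.  27.]]
side bed 0.6 [300.2 205.7] [[ 523. -237.   27.]]
side mouth 0.59 [285.3 227.1] [[ 535. -159.   -0.]]
```

View pics/scene0.png

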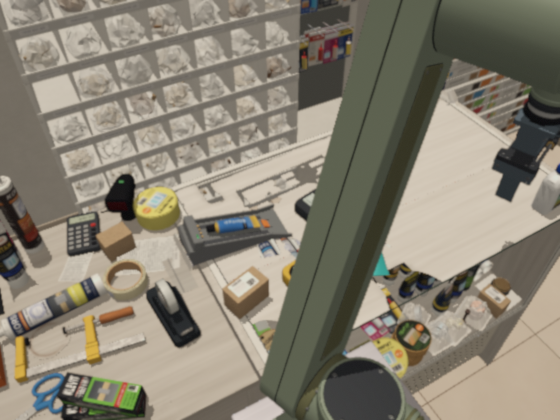

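View pics/side0.png

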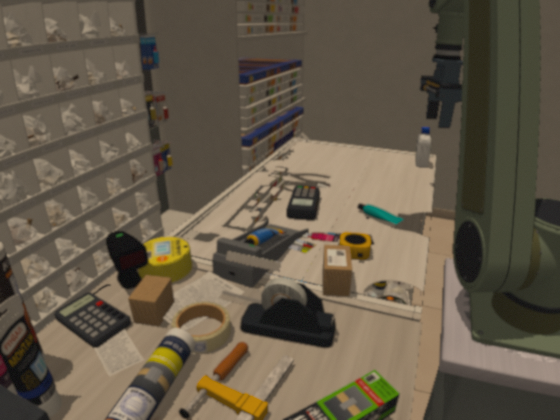

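The cradle stands at about (235,235) in the scene view and climbs to the left (+y). The blue tube lies in it, with the terminal partly hidden at (306,205). In the side view the terminal is at (302,202) and the turquoise look-alike at (381,213). I'll bring the wrist camera over the cradle next.

```bash
cat >> h.py <<'E'
from scipy.spatial.transform import Rotation as Ro
import json
def toolR(yaw,tilt=0.): # yaw in rad; tilt: tool x climbs by tilt
    return Ro.from_euler('xyz',[np.pi,0,0]).__rmul__(Ro.from_euler('z',yaw))*Ro.from_rotvec([0,tilt,0]) if 0 else Ro.from_euler('z',yaw)*Ro.from_euler('x',np.pi)*Ro.from_rotvec([0,tilt,0])
def plan(pos,R,vmax=45.,n=None,start=None):
    s=state(); p0,R0=start or (s['ee_pos'],Ro.from_euler('xyz',s['ee_rot'],degrees=True))
    pos=np.array(pos,float); rv=(R0.inv()*R).as_rotvec(); L=np.linalg.norm(pos-p0)
    n=n or max(1,int(np.ceil(max(L/vmax,np.linalg.norm(rv)/0.14))))
    st=(pos-p0)/n; Rc=R0; rows=[]
    for i in range(n):
        t=Rc.inv().apply(st); r=rv/n
        rows.append({k:v for k,v in zip(['x','y','z','rx','ry','rz'],np.r_[np.round(t,1),np.round(r,3)].tolist()) if v}); Rc=Rc*Ro.from_rotvec(r)
    print(n,json.dumps(rows).replace('"',''))
    return pos,R
E
python3 - <<'E'
from h import *
plan([450,-190,340],toolR(np.radians(83)))
E
```

```text
11 [{x: 31.7, y: -21.2, z: -15.0, rz: -0.098}, {x: 33.6, y: -18.0, z: -15.0, rz: -0.098}, {x: 35.2, y: -14.6, z: -15.0, rz: -0.098}, {x: 36.5, y: -11.1, z: -15.0, rz: -0.098}, {x: 37.4, y: -7.5, z: -15.0, rz: -0.098}, {x: 37.9, y: -3.9, z: -15.0, rz: -0.098}, {x: 38.1, y: -0.2, z: -15.0, rz: -0.098}, {x: 38.0, y: 3.6, z: -15.0, rz: -0.098}, {x: 37.5, y: 7.2, z: -15.0, rz: -0.098}, {x: 36.6, y: 10.9, z: -15.0, rz: -0.098}, {x: 35.3, y: 14.4, z: -15.0, rz: -0.098}]
```

Call:
{"api": "move_arm", "payload": {"plan": [{"x": 32,"y": -21,"z": -17,"rz": -0.107},{"x": 34,"y": -18,"z": -17,"rz": -0.107},{"x": 36,"y": -14,"z": -17,"rz": -0.107},{"x": 38,"y": -11,"z": -17,"rz": -0.107},{"x": 39,"y": -7,"z": -17,"rz": -0.107},{"x": 39,"y": -3,"z": -17,"rz": -0.107},{"x": 40,"y": 0,"z": -17,"rz": -0.107},{"x": 40,"y": 4,"z": -17,"rz": -0.107},{"x": 40,"y": 8,"z": -17,"rz": -0.107},{"x": 40,"y": 12,"z": -17,"rz": -0.107}]}}

```text
schema error: expected keys x, y, z, rx, ry, rz
```

```bash
python3 - <<'E'
from h import *
f=grab_frame('wrist'); save(f,'w1.png')
R=cv2.Rodrigues(np.array(f['rvec'],float))[0];print('cam',-R.T@np.array(f['tvec']).ravel(),R[2], state()['ee_pos'],state()['ee_rot'])
for l in ['terminal','glue_tube','cradle','tape_rule']:
    for m in masks_of('wrist',l)[:3]:
        P=cloud(f,m['pixels'])
        print(l,round(m['p'],2),np.round(m['box']),np.round(np.median(P,0)), np.round(np.percentile(P,[2,98],axis=0)).tolist())
for l in ['terminal','glue_tube','cradle','bed','mouth','catch']:
    for m in landmark_of('wrist',l)[:2]: print(l,round(m['p'],2),np.round(m['point'],1), np.round(world(f,m['point'],{'bed':27,'glue_tube':25}.get(l,0))))
E
```

```text
cam [ 276.87560986 -508.23304396  384.76436671] [-0.23831239 -0.0932049  -0.96670577] [ 211.04276751 -534.91358674  174.87283647] [ 1.79992977e+02 -1.28025514e-04  2.15302729e+01]
glue_tube 0.76 [80. 27. 67. 54.] [ 290. -285.   20.] [[262.0, -310.0, 15.0], [317.0, -256.0, 26.0]]Traceback (most recent call last):
  File "<stdin>", line 9, in <module>
ValueError: it knows: bed, cradle, glue_tube, kraft_parcel, mouth, tape_rule, terminal, yellow_tape
```

View pics/w1.png

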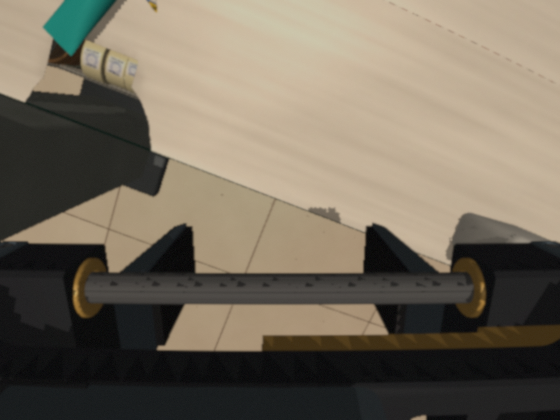

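The move was refused because every row needs all six keys, so this picture shows only the start pose: turquoise tube at (80,27) and fingers at the bottom. Sending it again with full rows.

Call:
{"api": "move_arm", "payload": {"plan": [{"x": 32,"y": -21,"z": -17,"rx": 0,"ry": 0,"rz": -0.107},{"x": 34,"y": -18,"z": -17,"rx": 0,"ry": 0,"rz": -0.107},{"x": 36,"y": -14,"z": -17,"rx": 0,"ry": 0,"rz": -0.107},{"x": 38,"y": -11,"z": -17,"rx": 0,"ry": 0,"rz": -0.107},{"x": 39,"y": -7,"z": -17,"rx": 0,"ry": 0,"rz": -0.107},{"x": 39,"y": -3,"z": -17,"rx": 0,"ry": 0,"rz": -0.107},{"x": 40,"y": 0,"z": -17,"rx": 0,"ry": 0,"rz": -0.107},{"x": 40,"y": 4,"z": -17,"rx": 0,"ry": 0,"rz": -0.107},{"x": 40,"y": 8,"z": -17,"rx": 0,"ry": 0,"rz": -0.107},{"x": 40,"y": 12,"z": -17,"rx": 0,"ry": 0,"rz": -0.107}]}}

```text
time_s: 2.7
ee_pos: [426.8, -200.7, 345.7]
ee_rot: [180.0, 0.0, 83.1]
force: [0.6, -0.3, 0.5]
gripper_width: 91.3
gripper_force: 0.0
```

```bash
sed -i 's/,np.r_\[np.round(t,1),np.round(r,3)\].tolist()) if v})/,np.r_[np.round(t,1),np.round(r,3)].tolist())})/; s/.replace(.".,..))/)/' h.py; python3 - <<'E'
from h import *
f=grab_frame('wrist'); save(f,'w2.png'); np.save('w2.npy',f,allow_pickle=True)
R=cv2.Rodrigues(np.array(f['rvec'],float))[0];print('cam',-R.T@np.array(f['tvec']).ravel(), state()['ee_pos'],state()['ee_rot'])
for l in ['terminal','glue_tube','cradle','tape_rule']:
    for m in masks_of('wrist',l)[:3]:
        P=cloud(f,m['pixels'])
        print(l,round(m['p'],2),np.round(m['box']),np.round(np.median(P,0)), np.round(np.percentile(P,[2,98],axis=0)).tolist())
for l in ['terminal','glue_tube','cradle','bed','mouth']:
    for m in landmark_of('wrist',l)[:2]: print(l,round(m['p'],2),np.round(m['point'],1), np.round(world(f,m['point'],{'bed':27,'glue_tube':25}.get(l,0))))
E
```

```text
cam [ 434.12113204 -128.87227814  555.60755187] [ 430.73655514 -195.85015057  348.53322056] [179.54897085  -0.22457497  83.56789634]
terminal 0.89 [346. 208.  64. 102.] [ 523. -274.   32.] [[482.0, -363.0, 14.0], [563.0, -209.0, 36.0]]
glue_tube 0.93 [225. 222.  72.  42.] [ 318. -288.   22.] [[265.0, -321.0, 14.0], [379.0, -255.0, 29.0]]
glue_tube 0.89 [346.  44.  33.  86.] [542. -45.  48.] [[522.0, -96.0, 29.0], [560.0, 6.0, 61.0]]
cradle 0.67 [346.  68.  78. 132.] [529. -80.  18.] [[487.0, -158.0, 0.0], [588.0, 15.0, 43.0]]
cradle 0.18 [342. 100.  22.   4.] [ 535. -117.   12.] [[523.0, -124.0, 7.0], [546.0, -111.0, 16.0]]
tape_rule 0.94 [220. 107.  57.  51.] [ 350. -106.   34.] [[316.0, -137.0, 19.0], [385.0, -73.0, 36.0]]
terminal 0.71 [347.1 207.5] [[ 531. -292.    0.]]
glue_tube 0.95 [343.3  39.3] [[540. -33.  25.]]
glue_tube 0.62 [226.9 222.1] [[ 330. -286.   25.]]
cradle 0.6 [340.9  42.1] [[541. -32.  -0.]]
bed 0.66 [346.1  36.5] [[544. -30.  27.]]
bed 0.2 [216.5  16.9] [[363.  18.  27.]]
mouth 0.57 [342.2 127.1] [[ 533. -158.   -0.]]
```

View pics/w2.png

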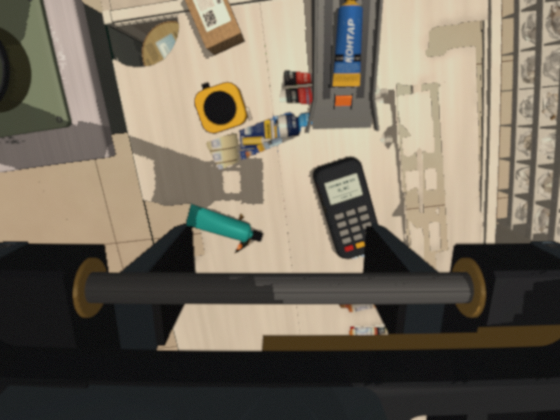

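The wrist view shows the blue tube in the cradle at (346,44), the mouth at (342,127), the terminal at (346,208) and the turquoise tube at (225,222). Next I move over the cradle to measure it properly.

Call:
{"api": "move_arm", "payload": {"plan": [{"x": 40,"y": 15,"z": 0,"rx": 0,"ry": 0,"rz": 0},{"x": 40,"y": 15,"z": 0,"rx": 0,"ry": 0,"rz": 0},{"x": 30,"y": 20,"z": 0,"rx": 0,"ry": 0,"rz": 0},{"x": 0,"y": 0,"z": 0,"rx": 0,"ry": 0,"rz": 0},{"x": 0,"y": 0,"z": 0,"rx": 0,"ry": 0,"rz": 0}]}}

```text
time_s: 3.7
ee_pos: [489.4, -99.5, 344.3]
ee_rot: [-179.9, 0.0, 82.9]
force: [1.1, -0.1, 1.0]
gripper_width: 91.1
gripper_force: 0.0
```

```bash
python3 - <<'E'
from h import *
import numpy as np
f2=np.load('w2.npy',allow_pickle=True).item()
f=grab_frame('wrist'); np.save('w3.npy',f,allow_pickle=True); save(f,'w3.png')
print(state()['ee_pos'],state()['ee_rot'])
for l in ['terminal','glue_tube','cradle']:
    for m in masks_of('wrist',l)[:2]:
        P=cloud(f,m['pixels'])
        print(l,round(m['p'],2),np.round(m['box']),np.round(np.median(P,0)))
        np.save(f"m3_{l}_{int(m['box'][0])}.npy",m['pixels'])
for l in ['bed','mouth','cradle','glue_tube']:
    for m in landmark_of('wrist',l)[:2]: print(l,round(m['p'],2),np.round(world(f,m['point'],{'bed':27,'glue_tube':25}.get(l,0))))
v,u=np.mgrid[0:420,0:560]
def topmap(f):
    ok=f['z_map']>0; return cloud(f,ok),f['img'][ok]
def rect(P): 
    c,s,a=cv2.minAreaRect(P[:,:2].astype(np.float32)); return np.round(c,1),np.round(s,1),round(a,2)
# cradle: points in box region; walls/ bed
P,C=topmap(f)
C=C.astype(int)
r=(P[:,0]>460)&(P[:,0]<630)&(P[:,1]>-180)&(P[:,1]<120)
blue=r&(C[:,2]>C[:,0]+30)&(P[:,2]>20)
print('blue',blue.sum(),rect(P[blue]))
# fit tape of cradle: points z>5
b=r&(P[:,2]>6)&(P[:,2]<85); print('cradle>6',rect(P[b]),P[b].min(0),P[b].max(0))
h=r&(P[:,2]>63); print('head',h.sum(),rect(P[h]) if h.sum() else '')
# terminal from f2
P,C=topmap(f2)
t=(P[:,0]>465)&(P[:,0]<585)&(P[:,1]>-385)&(P[:,1]<-185)&(P[:,2]>8)&(P[:,2]<45)
print('term',t.sum(),rect(P[t]),np.median(P[t],0))
# height map of free counter (f2)
g=(P[:,2]>-50)&(P[:,2]<150)
H=np.full((16,20),-9.)
for x,y,z in P[g]:
    i=int((y+420)//20); j=int((x-300)//20)
    if 0<=i<16 and 0<=j<20: H[i,j]=max(H[i,j],z)
print('cols x from 300 step 20'); 
for i in range(16): print(-420+20*i,H[i].astype(int).tolist())
E
```

```text
[ 489.09775243 -100.02295548  344.54548735] [-1.79943908e+02  3.50811992e-02  8.27959199e+01]
terminal 0.74 [315. 270.  67.  96.] [ 524. -249.   32.]
glue_tube 0.93 [312. 113.  30.  88.] [543. -38.  49.]
cradle 0.8 [312. 112.  74. 177.] [542.  -8.  33.]
bed 0.6 [[545. -29.  27.]]
bed 0.28 [[540. -31.  27.]]
mouth 0.61 [[ 537. -159.    0.]]
cradle 0.85 [[541. -32.  -0.]]
cradle 0.21 [[708. 108.  -0.]]
glue_tube 0.95 [[540. -32.  25.]]
glue_tube 0.28 [[ 535. -155.   25.]]
blue 1199 (array([536.7, -59.1]), array([127.9,  54.6]), 68.17)
cradle>6 (array([527.6, -22.4]), array([280.8, 153.5]), 85.72) [ 460.39254762 -167.47983205    6.00495177] [612.55459716 118.31390011  81.99197984]
head 61610 (array([528.4,  -9.4]), array([241.1, 136.6]), 89.87)
term 4345 (array([ 528.7, -288.4]), array([ 80.6, 161.8]), 11.76) [ 522.73946614 -274.74287211   32.44782583]
cols x from 300 step 20
-420 [-9, -9, -9, -9, -9, -9, 0, 1, 1, 1, 1, 1, 2, -9, -9, -9, -9, -9, -9, 1]
-400 [1, 1, 2, 2, 2, 3, 2, 2, 2, 2, 1, 2, 2, -9, -9, -9, 0, 2, 3, 2]
-380 [1, 2, 2, 2, 2, 2, 2, 2, 2, 1, 33, 34, 33, -9, -9, -9, 2, 2, 2
[... 260 characters left out ...]
2, 1, 34, 37, 37, 37, 33, 2, 2, -1, -9, -9, 1]
-280 [25, 23, 2, 2, 3, 2, 2, 1, 2, 34, 35, 34, 34, 33, 2, 2, 2, 2, 2, 3]
-260 [2, 2, 2, 2, 2, 2, 2, 2, 26, 35, 35, 35, 35, 31, 2, 2, 2, 2, 2, 2]
-240 [1, 3, 2, 2, 1, 2, 2, 2, 29, 35, 35, 35, 35, 2, 2, 1, -9, 1, -9, 2]
-220 [2, 2, 2, 2, 2, 2, 2, 2, 2, 33, 34, 33, 34, 2, 2, 3, 2, 3, 3, 2]
-200 [2, 2, 2, 2, 2, 2, 2, 2, 2, 3, 2, 2, 1, 2, 2, 2, 3, 3, 3, 1]
-180 [2, -9, -9, -9, -9, 1, 2, 2, 2, 2, 3, 2, 2, 3, 13, 2, 3, 3, 3, 2]
-160 [2, 34, 31, 1, -9, -9, -9, -9, 14, 14, 6, 5, 6, 5, 16, 2, 2, 2, 2, 2]
-140 [35, 36, 36, 36, 34, 2, 2, 2, 14, 20, 9, 12, 12, 21, 20, 1, 2, 2, 3, 2]
-120 [35, 36, 36, 37, 36, 2, 3, 3, 2, 25, 14, 17, 16, 25, 24, 2, 2, 2, 1, 2]
```

View pics/w3.png

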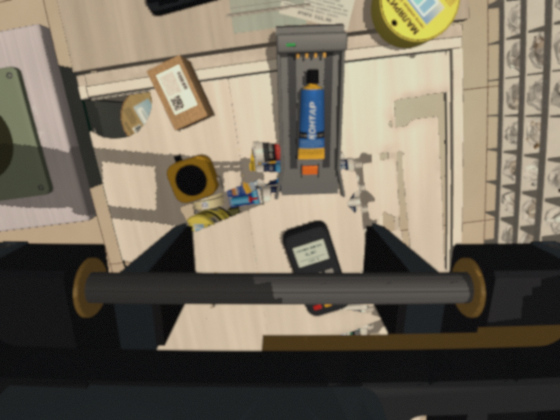

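```bash
ls m3*; python3 - <<'E'
from h import *
from scipy.optimize import least_squares
f=np.load('w3.npy',allow_pickle=True).item()
import glob
cm=np.load(glob.glob('m3_cradle*')[0]); tm=np.load(glob.glob('m3_glue*')[0])
tm2=cv2.dilate(tm.astype(np.uint8),np.ones((5,5)))>0
P=cloud(f,cm&~tm2); P=P[(P[:,2]>-2)&(P[:,2]<85)]
h=P[P[:,2]>62]; print('head',len(h),np.percentile(h,[1,50,99],axis=0).round(1).tolist(),cv2.minAreaRect(h[:,:2].astype(np.float32)))
E=[]
for y in range(-90,75,8):
    q=P[abs(P[:,1]-y)<4]
    if len(q)>20: E.append((y,*np.percentile(q[:,0],[1.5,98.5]),len(q)))
E=np.array(E); print(E.round(1))
mid=(E[:,1]+E[:,2])/2; a=np.polyfit(E[:,0],mid,1); print('mid slope/yaw',a,90-np.degrees(np.arctan(a[0])))
l=np.polyfit(E[:,0],E[:,1],1);r=np.polyfit(E[:,0],E[:,2],1);print(l,r)
# bed points between cheeks
for y in range(-150,60,15):
    q=P[(abs(P[:,1]-y)<5)&(abs(P[:,0]-(a[0]*y+a[1]))<38)]
    if len(q)>5: print(y,np.median(q[:,2]).round(1),end='; ')
print()
T=cloud(f,cv2.erode(tm.astype(np.uint8),np.ones((3,3)))>0); T=T[(T[:,2]>25)&(T[:,2]<75)]
print('tube',np.percentile(T,[1,50,99],axis=0).round(1).tolist(),cv2.minAreaRect(T[:,:2].astype(np.float32)))
for y in range(-110,50,8):
    q=T[abs(T[:,1]-y)<4]
    if len(q)>8: print(y,np.percentile(q[:,0],[3,97]).round(1),np.percentile(q[:,2],90).round(1),end='; ')
E
```

```text
m3_cradle_312.npy
m3_glue_tube_311.npy
m3_terminal_314.npy
head 1421 [[505.1, 47.0, 64.0], [549.6, 60.3, 73.3], [595.9, 75.1, 76.5]] ((550.52978515625, 60.773746490478516), (24.320497512817383, 92.810791015625), 84.4312515258789)
[[-90.  490.7 583.7 158. ]
 [-82.  491.7 584.1 155. ]
 [-74.  492.3 584.3 160. ]
 [-66.  492.2 585.4 177. ]
 [-58.  493.1 586.6 178. ]
 [-50.  494.2 587.  176. ]
 [-42.  495.2 587.4 182. ]
 [-34.  496.3 589.2 187. ]
 [-26.  495.7 589.5 207. ]
 [-18.  496.8 590.  208. ]
 [-10.  497.7 591.8 207. ]
 [ -2.  498.8 592.1 218. ]
 [  6.  499.8 592.6 231. ]
 [ 14.  499.6 592.3 283. ]
 [ 22.  500.6 593.3 294. ]
 [ 30.  501.7 593.8 314. ]
 [ 38.  503.3 594.1 408. ]
 [ 46.  503.7 595.6 558. ]
 [ 54.  504.1 594.7 580. ]
 [ 62.  504.8 595.1 486. ]
 [ 70.  505.5 593.9 337. ]]
mid slope/yaw [8.56944589e-02 5.44999190e+02] 85.10203525502064
[9.42564436e-02 4.98923638e+02] [7.71324742e-02 5.91074742e+02]
-150 1.8; -135 4.8; -120 8.5; -105 10.9; -90 14.3; -75 17.3; -60 20.4; -45 23.4; -30 26.7; -15 30.0; 0 33.1; 15 36.0; 30 38.9; 45 42.7; 
tube [[522.2, -94.6, 29.4], [543.3, -38.8, 50.5], [559.3, 25.3, 61.9]] ((542.0765991210938, -34.384971618652344), (124.36956024169922, 35.53147888183594), 85.52470397949219)
-94 [521.9 555.1] 32.2; -86 [520.5 555.3] 35.4; -78 [521.3 555.8] 38.2; -70 [523.6 556.3] 42.0; -62 [524.3 556.8] 44.7; -54 [524.9 557.1] 48.5; -46 [524.6 557.5] 51.2; -38 [526.3 558.1] 53.7; -30 [528.8 558.6] 56.6; -22 [529.6 559.1] 58.6; -14 [530.4 559.8] 59.9; -6 [531.2 560.2] 60.9; 2 [533.1 559.2] 61.8; 10 [540.7 555.1] 59.2; 18 [541.6 557.1] 60.6; 26 [543.4 557. ] 61.4;
```

```bash
cat >> h.py <<'E'
D=np.array([np.cos(np.radians(85)),np.sin(np.radians(85)),0]); LF=np.array([-D[1],D[0],0]); UP=np.array([0,0,1.])
O=np.array([542.5,-29,27.]); BX=D*np.cos(.2)+UP*np.sin(.2); BN=UP*np.cos(.2)-D*np.sin(.2)
def bed(s,l=0,h=0): return O+s*BX+l*LF+h*BN
E
python3 - <<'E'
from h import *
R=toolR(np.radians(85),.2)
print(bed(-5,0,12))
a=plan(bed(-5,-.5,70),R)
E
```

```text
[541.86512577 -36.25664565  37.76745228]
6 [{"x": 9.7, "y": 7.5, "z": 41.7, "rx": 0.001, "ry": 0.033, "rz": -0.006}, {"x": 8.3, "y": 7.6, "z": 42.0, "rx": 0.001, "ry": 0.033, "rz": -0.006}, {"x": 6.8, "y": 7.7, "z": 42.3, "rx": 0.001, "ry": 0.033, "rz": -0.006}, {"x": 5.3, "y": 7.7, "z": 42.5, "rx": 0.001, "ry": 0.033, "rz": -0.006}, {"x": 3.9, "y": 7.8, "z": 42.6, "rx": 0.001, "ry": 0.033, "rz": -0.006}, {"x": 2.4, "y": 7.9, "z": 42.7, "rx": 0.001, "ry": 0.033, "rz": -0.006}]
```

Call:
{"api": "move_arm", "payload": {"plan": [{"x": 9.7,"y": 7.5,"z": 41.7,"rx": 0.001,"ry": 0.033,"rz": -0.006},{"x": 8.3,"y": 7.6,"z": 42.0,"rx": 0.001,"ry": 0.033,"rz": -0.006},{"x": 6.8,"y": 7.7,"z": 42.3,"rx": 0.001,"ry": 0.033,"rz": -0.006},{"x": 5.3,"y": 7.7,"z": 42.5,"rx": 0.001,"ry": 0.033,"rz": -0.006},{"x": 3.9,"y": 7.8,"z": 42.6,"rx": 0.001,"ry": 0.033,"rz": -0.006},{"x": 2.4,"y": 7.9,"z": 42.7,"rx": 0.001,"ry": 0.033,"rz": -0.006},{"x": 0,"y": 0,"z": 0,"rx": 0,"ry": 0,"rz": 0},{"x": 0,"y": 0,"z": 0,"rx": 0,"ry": 0,"rz": 0}], "grip": 0.58}}

```text
time_s: 4.9
ee_pos: [541.4, -47.7, 94.9]
ee_rot: [-179.8, -11.3, 84.9]
force: [0.5, 0.6, 0.5]
gripper_width: 53.3
gripper_force: 0.0
```

```bash
python3 - <<'E'
from h import *
f=grab_frame('wrist'); save(f,'w4.png')
print(state()['ee_pos'],bed(-5,-.5,70),state()['ee_rot'],state()['gripper_width'])
for m in masks_of('wrist','glue_tube')[:2]:
    T=cloud(f,m['pixels']); print(m['p'],m['box'])
    L=(T-O)@LF; S=(T-O)@BX; H=(T-O)@BN
    for s in range(-70,75,10):
        q=abs(S-s)<4
        if q.sum()>10: print(s,np.percentile(L[q],[3,97]).round(1),np.percentile(H[q],90).round(1),end='; ')
a=plan(bed(-5,-.5,12),toolR(np.radians(85),.2))
E
```

```text
[542.45700971 -47.89529103  96.26781255] [541.35894308 -47.7791969   94.61131379] [179.98146004 -11.29636726  84.90950448] 52.518040016892265
0.69 [279.3, 196.2, 52.6, 152.0]
-60 [-19.3  19.4] 18.0; -50 [-20.   17.6] 19.8; -40 [-19.9  17.5] 21.8; -30 [-18.8  17.4] 23.7; -20 [-19.6  15.3] 25.4; -10 [-19.3  15.2] 27.1; 0 [-19.1  14.2] 28.3; 10 [-19.  14.] 28.9; 20 [-18.8  13.9] 29.0; 30 [-18.7  12.9] 28.6; 40 [-15.4  10.6] 27.2; 50 [-10.7   6.4] 23.5; 60 [-9.9  5.9] 23.0; 2 [{"x": -0.1, "y": -0.8, "z": 30.1, "rx": 0.001, "ry": 0.002, "rz": -0.001}, {"x": -0.2, "y": -0.8, "z": 30.1, "rx": 0.001, "ry": 0.002, "rz": -0.001}]
```

View pics/w4.png

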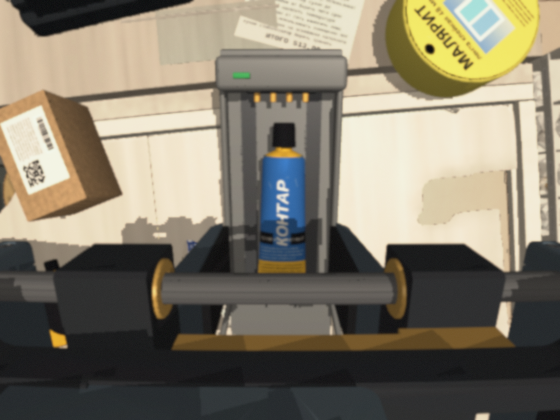

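The wrist view shows the tube between the fingers at (280,196), about 2 mm right of the cradle axis. I'll descend and grip.

Call:
{"api": "move_arm", "payload": {"plan": [{"x": 5,"y": 0,"z": 20,"rx": 0,"ry": 0.002,"rz": 0},{"x": 3,"y": 0,"z": 20,"rx": 0,"ry": 0.002,"rz": 0},{"x": 0,"y": 0,"z": 20,"rx": 0,"ry": 0,"rz": 0},{"x": 0,"y": 0,"z": 0,"rx": 0,"ry": 0,"rz": 0},{"x": 0,"y": 0,"z": 0,"rx": 0,"ry": 0,"rz": 0}]}}

```text
time_s: 5.5
ee_pos: [544.3, -28.0, 39.3]
ee_rot: [179.9, -11.5, 84.9]
force: [-0.6, -0.1, 0.1]
gripper_width: 53.0
gripper_force: 0.0
```

Call:
{"api": "move_arm", "payload": {"plan": [{"x": 0,"y": 0,"z": 0,"rx": 0,"ry": 0,"rz": 0},{"x": 0,"y": 0,"z": 0,"rx": 0,"ry": 0,"rz": 0},{"x": 0,"y": 0,"z": 0,"rx": 0,"ry": 0,"rz": 0},{"x": 0,"y": 0,"z": 0,"rx": 0,"ry": 0,"rz": 0},{"x": 0,"y": 0,"z": 0,"rx": 0,"ry": 0,"rz": 0}], "grip": 0.2, "squeeze": 12}}

```text
time_s: 6.0
ee_pos: [543.0, -27.8, 37.3]
ee_rot: [-179.9, -11.6, 84.9]
force: [-0.1, -1.2, 0.1]
gripper_width: 18.5
gripper_force: 0.0
```

```bash
python3 - <<'E'
from h import *
s=state(); p=s['ee_pos']; print(p,s['gripper_width'],s['gripper_force'],[(p-O)@v for v in(BX,LF,BN)])
R=toolR(np.radians(85),.2)
a=plan(bed(0,-2,90),R,start=(p,R)); b=plan([425,-190,120],toolR(np.radians(85)),start=a); plan([425,-190,15],toolR(np.radians(85)),start=b)
E
```

```text
[543.0427573  -27.75450796  37.32629528] 18.48195127713183 0.0 [np.float64(3.313899772147124), np.float64(-0.432140164169615), np.float64(9.864559461277372)]
2 [{"x": -1.7, "y": 0.8, "z": -40.1, "rx": 0.0, "ry": 0.0, "rz": 0.0}, {"x": -1.7, "y": 0.8, "z": -40.1, "rx": 0.0, "ry": 0.0, "rz": 0.0}]
5 [{"x": -29.8, "y": -21.0, "z": -7.0, "rx": 0.0, "ry": -0.04, "rz": -0.0}, {"x": -30.0, "y": -21.0, "z": -5.8, "rx": 0.0, "ry": -0.04, "rz": -0.0}, {"x": -30.2, "y": -21.0, "z": -4.6, "rx": 0.0, "ry": -0.04, "rz": -0.0}, {"x": -30.4, "y": -21.0, "z": -3.4, "rx": 0.0, "ry": -0.04, "rz": -0.0}, {"x": -30.5, "y": -21.0, "z": -2.2, "rx": 0.0, "ry": -0.04, "rz": -0.0}]
3 [{"x": 0.0, "y": -0.0, "z": 35.0, "rx": 0.0, "ry": 0.0, "rz": 0.0}, {"x": 0.0, "y": -0.0, "z": 35.0, "rx": 0.0, "ry": 0.0, "rz": 0.0}, {"x": 0.0, "y": -0.0, "z": 35.0, "rx": 0.0, "ry": 0.0, "rz": 0.0}]
```

The fingers closed to 18 mm without touching anything, so I need to look.

```bash
python3 - <<'E'
from h import *
f=grab_frame('wrist'); s=grab_frame('side'); g=grab_frame('scene')
a=f['img'];b=cv2.resize(s['img'][200:300,200:330],(400,308));c=cv2.resize(g['img'][190:270,170:300],(400,246))
out=np.zeros((560,800,3),np.uint8); out[:300,:400]=cv2.resize(a,(400,300)); out[:308,400:]=b; out[310:556,:400]=c
save({'img':out},'m5.png')
m=masks_of('wrist','glue_tube')
for q in m[:2]: print(q['p'],q['box'],np.median(cloud(f,q['pixels']),0))
E
```

```text
0.77 [282.3, 233.8, 57.8, 190.4] [544.10660377 -16.34819419  55.36419307]
```

View pics/m5.png

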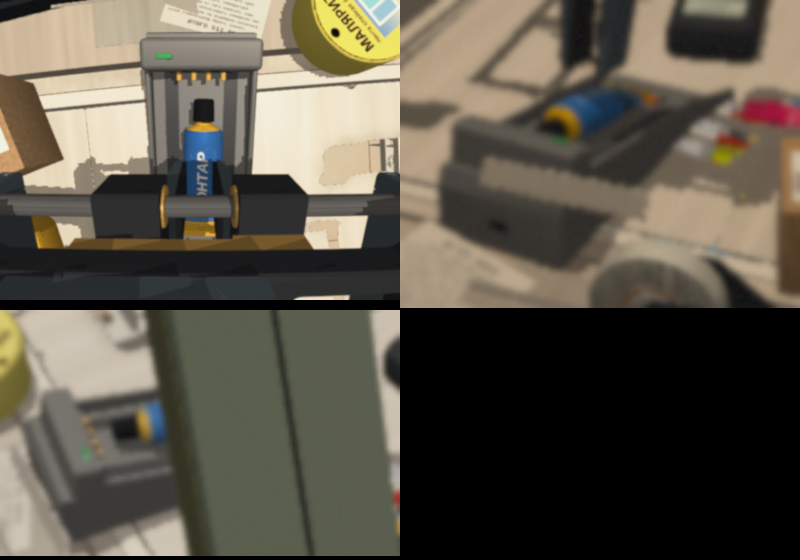

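```bash
python3 - <<'E'
from h import *
s=grab_frame('side'); st=state(); p=st['ee_pos']; print(p,st['gripper_width'],st['gripper_force'],st['force'])
print('tcp in side',proj(s,p))
for u,v in [(258,215),(264,215),(268,218),(272,215),(260,222),(268,223),(264,226)]: print((u,v),s['img'][v,u],world(s,[[u,v]]).round(0))
f=grab_frame('wrist'); print('tcp in wrist',proj(f,[p,p+30*BN]))
P=cloud(f,f['z_map']>0)
L,S,H=[(P-p)@v for v in (LF,BX,BN)]
for h in range(-10,90,10):
    q=(abs(H-h)<5)&(abs(S)<20)&(abs(L)<45)
    if q.sum()>5: print(h,q.sum(),np.percentile(L[q],[2,25,50,75,98]).round(0),np.percentile(S[q],[2,50,98]).round(0))
E
```

```text
[542.95739468 -27.67825837  37.11074426] 18.533177545949414 0.0 [0.56425241 0.04408307 0.22482214]
tcp in side [[261.13089704 238.40916291]]
(258, 215) [17 18 17] [[552. -35.  90.]]
(264, 215) [76 69 60] [[533. -23.  99.]]
(268, 218) [39 41 41] [[524. -24.  93.]]
(272, 215) [40 42 41] [[522. -42.  92.]]
(260, 222) [161 143 118] [[ 605. -159.    1.]]
(268, 223) [88 81 69] [[528. -33.  76.]]
(264, 226) [51 49 46] [[ 581. -130.    9.]]
tcp in wrist [[280.79252825 230.57034649]
 [280.95625291 247.78221589]]
-10 2874 [-42. -33.  17.  32.  42.] [-12.   6.  19.]
0 561 [-45. -43.  41.  43.  45.] [-8.  6. 19.]
10 454 [-19. -14.  10.  12.  15.] [-19.  10.  20.]
20 2017 [-13.  -5.  -0.   5.  10.] [-19.   3.  19.]
40 168 [-14.  -8.  11.  11.  17.] [-7. 16. 18.]
50 328 [-16. -11.  -8.  14.  19.] [-2. 17. 18.]
60 399 [-17. -12.  -8.  14.  20.] [ 2. 17. 18.]
70 498 [-18. -12.  -8.  14.  20.] [-15.  17.  18.]
80 554 [-17. -11.   1.  14.  19.] [-14.  17.  18.]
```

```bash
python3 - <<'E'
from h import *
def tips(f,p,R):
    P=R.inv().apply(cloud(f,f['z_map']>0)-p)
    q=(abs(P[:,0])<30)&(abs(P[:,1])<75)&(P[:,2]<12)
    Q=P[q]
    for z in range(-90,12,10):
        k=abs(Q[:,2]-z)<5
        if k.sum()>3: print(z,k.sum(),'y',np.percentile(Q[k,1],[2,25,75,98]).round(0),'x',np.percentile(Q[k,0],[2,50,98]).round(0))
f=np.load('w3.npy',allow_pickle=True).item()
tips(f,[489.1,-100.,344.5],toolR(np.radians(82.8)))
c=cv2.Rodrigues(np.array(f['rvec'],float))[0]; print('cam in tool',toolR(np.radians(82.8)).inv().apply(-c.T@np.array(f['tvec']).ravel()-[489.1,-100.,344.5]))
f=grab_frame('wrist');s=state();R=Ro.from_euler('xyz',s['ee_rot'],degrees=True);c=cv2.Rodrigues(np.array(f['rvec'],float))[0]; print('cam in tool',R.inv().apply(-c.T@np.array(f['tvec']).ravel()-s['ee_pos']))
E
```

```text
-90 1920 y [-57. -48.  46.  55.] x [-15.   1.  19.]
-80 1155 y [-56. -47.  45.  55.] x [-15.  16.  18.]
-70 909 y [-56. -47.  45.  54.] x [-14.  16.  19.]
-60 768 y [-55. -47.  45.  53.] x [-0. 15. 18.]
-50 711 y [-54. -47.  45.  52.] x [-5. 12. 18.]
-40 394 y [-52. -47.  45.  51.] x [-8.  9. 18.]
cam in tool [  72.69130711   -0.73042795 -209.66128497]
cam in tool [  72.14714717   -1.1900076  -209.85243231]
```

Both cameras and the lack of contact agree that the visible fingertips end about 38 mm short of the reported TCP. The fingers closed above the tube and never reached it. I'll open, go lower in steps while watching the force, and grip again.

Call:
{"api": "move_arm", "payload": {"plan": [{"x": 0,"y": 1,"z": 0,"rx": 0,"ry": 0,"rz": 0},{"x": 0,"y": 1,"z": 0,"rx": 0,"ry": 0,"rz": 0},{"x": 0,"y": 0,"z": 0,"rx": 0,"ry": 0,"rz": 0},{"x": 0,"y": 0,"z": 0,"rx": 0,"ry": 0,"rz": 0},{"x": 0,"y": 0,"z": 4,"rx": 0,"ry": 0,"rz": 0},{"x": 0,"y": 0,"z": 4,"rx": 0,"ry": 0,"rz": 0},{"x": 0,"y": 0,"z": 4,"rx": 0,"ry": 0,"rz": 0},{"x": 0,"y": 0,"z": 0,"rx": 0,"ry": 0,"rz": 0}], "grip": 0.58}}

```text
time_s: 7.15
ee_pos: [544.5, -25.2, 24.6]
ee_rot: [-179.8, -11.6, 84.9]
force: [0.1, 0.5, -0.6]
gripper_width: 53.4
gripper_force: 0.0
```

```bash
python3 - <<'E'
from h import *
s=state(); p=s['ee_pos']; print(s['gripper_width'],s['force'],[(p-O)@v for v in(BX,LF,BN)])
f=grab_frame('wrist');R=Ro.from_euler('xyz',s['ee_rot'],degrees=True)
P=R.inv().apply(cloud(f,f['z_map']>0)-p)
q=(abs(P[:,0]-10)<14)&(abs(P[:,1])>20)&(abs(P[:,1])<48)&(P[:,2]>-80)&(P[:,2]<0)
print(np.histogram(P[q,2],bins=np.arange(-60,1,3)))
E
```

```text
53.374358638196505 [ 0.1183178   0.54967444 -0.55198011] [np.float64(3.4041406888213976), np.float64(-1.6602212007934063), np.float64(-3.1490353498380905)]
(array([ 169,  152,  147,  144,  150,  116,  102,    4,    0,    0,    0,
          0,    0,    0,  123,  408,   53,   63, 1467, 1084]), array([-60, -57, -54, -51, -48, -45, -42, -39, -36, -33, -30, -27, -24,
       -21, -18, -15, -12,  -9,  -6,  -3,   0]))
```

TCP now reads below the bed with zero force, which confirms a tool offset of about 39 mm. I'll go down another 23 mm.

Call:
{"api": "move_arm", "payload": {"plan": [{"x": 0,"y": 0,"z": 6,"rx": 0,"ry": 0,"rz": 0},{"x": 0,"y": 0,"z": 6,"rx": 0,"ry": 0,"rz": 0},{"x": 0,"y": 0,"z": 6,"rx": 0,"ry": 0,"rz": 0},{"x": 0,"y": 0,"z": 5,"rx": 0,"ry": 0,"rz": 0},{"x": 0,"y": 0,"z": 0,"rx": 0,"ry": 0,"rz": 0}]}}

```text
time_s: 7.7
ee_pos: [544.8, -20.6, 1.9]
ee_rot: [-179.8, -11.6, 84.9]
force: [0.2, -0.4, 0.2]
gripper_width: 52.9
gripper_force: 0.0
```

Call:
{"api": "move_arm", "payload": {"plan": [{"x": 0,"y": 0,"z": 0,"rx": 0,"ry": 0,"rz": 0},{"x": 0,"y": 0,"z": 0,"rx": 0,"ry": 0,"rz": 0},{"x": 0,"y": 0,"z": 0,"rx": 0,"ry": 0,"rz": 0},{"x": 0,"y": 0,"z": 0,"rx": 0,"ry": 0,"rz": 0}], "grip": 0.2, "squeeze": 12}}

```text
time_s: 8.1
ee_pos: [545.6, -20.9, 3.0]
ee_rot: [-179.9, -11.6, 84.9]
force: [0.1, -0.0, -0.7]
gripper_width: 40.1
gripper_force: 12.0
```

Now gripped at 40 mm with 12 N. I'll lift and carry it to the clear spot.

```bash
python3 - <<'E'
from h import *
s=state();p=s['ee_pos'];R0=Ro.from_euler('xyz',s['ee_rot'],degrees=True)
a=plan(p+95*BN,R0,start=(p,R0)); b=plan([425,-190,40],toolR(np.radians(85)),start=a); plan([425,-190,-22],toolR(np.radians(85)),start=b)
E
```

```text
3 [{"x": 0.1, "y": -0.1, "z": -31.7, "rx": 0.0, "ry": 0.0, "rz": 0.0}, {"x": 0.1, "y": -0.1, "z": -31.7, "rx": 0.0, "ry": 0.0, "rz": 0.0}, {"x": 0.1, "y": -0.1, "z": -31.7, "rx": 0.0, "ry": 0.0, "rz": 0.0}]
5 [{"x": -33.7, "y": -21.0, "z": 4.6, "rx": -0.0, "ry": -0.04, "rz": -0.0}, {"x": -33.4, "y": -21.0, "z": 6.0, "rx": -0.0, "ry": -0.04, "rz": -0.0}, {"x": -33.2, "y": -21.0, "z": 7.3, "rx": -0.0, "ry": -0.04, "rz": -0.0}, {"x": -32.8, "y": -21.0, "z": 8.6, "rx": -0.0, "ry": -0.04, "rz": -0.0}, {"x": -32.4, "y": -21.1, "z": 9.9, "rx": -0.0, "ry": -0.04, "rz": -0.0}]
2 [{"x": 0.0, "y": -0.0, "z": 31.0, "rx": 0.0, "ry": 0.0, "rz": 0.0}, {"x": 0.0, "y": -0.0, "z": 31.0, "rx": 0.0, "ry": 0.0, "rz": 0.0}]
```

Call:
{"api": "move_arm", "payload": {"plan": [{"x": 0,"y": 0,"z": -20,"rx": 0,"ry": 0,"rz": 0},{"x": 0,"y": 0,"z": -35,"rx": 0,"ry": 0,"rz": 0},{"x": 0,"y": 0,"z": -40,"rx": 0,"ry": 0,"rz": 0},{"x": -33.7,"y": -21,"z": 4.6,"rx": 0,"ry": -0.04,"rz": 0},{"x": -33.4,"y": -21,"z": 6.0,"rx": 0,"ry": -0.04,"rz": 0},{"x": -33.2,"y": -21,"z": 7.3,"rx": 0,"ry": -0.04,"rz": 0},{"x": -32.8,"y": -21,"z": 8.6,"rx": 0,"ry": -0.04,"rz": 0},{"x": -32.4,"y": -21,"z": 9.9,"rx": 0,"ry": -0.04,"rz": 0},{"x": 0,"y": 0,"z": 0,"rx": 0,"ry": 0,"rz": 0},{"x": 0,"y": 0,"z": 0,"rx": 0,"ry": 0,"rz": 0}]}}

```text
time_s: 9.1
ee_pos: [425.1, -190.1, 40.0]
ee_rot: [-179.9, -0.1, 84.8]
force: [1.3, -0.4, -0.6]
gripper_width: 39.8
gripper_force: 12.0
```

```bash
python3 - <<'E'
from h import *
s=state();print(s['ee_pos'],s['ee_rot'],s['gripper_width'],s['gripper_force'])
f=grab_frame('side')
for m in masks_of('side','glue_tube'): 
    T=cloud(f,m['pixels']); print(m['p'],m['box'],np.percentile(T,[2,50,98],axis=0).round().tolist())
plan([425,-190,-22],toolR(np.radians(85)))
E
```

```text
[ 425.12627845 -190.14570726   39.96882886] [-1.79893151e+02 -1.41287299e-01  8.48329574e+01] 39.81265660202168 11.987499743700027
0.61 [332.4, 200.8, 19.1, 24.1] [[406.0, -302.0, 0.0], [425.0, -165.0, 87.0], [456.0, -130.0, 99.0]]
0.61 [380.9, 212.4, 47.4, 24.7] [[267.0, -916.0, -287.0], [321.0, -286.0, 19.0], [379.0, -258.0, 29.0]]
2 [{"x": -0.1, "y": -0.7, "z": 31.2, "rx": -0.0, "ry": -0.001, "rz": -0.001}, {"x": -0.1, "y": -0.7, "z": 31.2, "rx": -0.0, "ry": -0.001, "rz": -0.001}]
```

Call:
{"api": "move_arm", "payload": {"plan": [{"x": 0,"y": 0,"z": 25,"rx": 0,"ry": 0,"rz": 0},{"x": 0,"y": 0,"z": 25,"rx": 0,"ry": 0,"rz": 0},{"x": 0,"y": 0,"z": 8,"rx": 0,"ry": 0,"rz": 0},{"x": 0,"y": 0,"z": 2,"rx": 0,"ry": 0,"rz": 0},{"x": 0,"y": 0,"z": 2,"rx": 0,"ry": 0,"rz": 0},{"x": 0,"y": 0,"z": 0,"rx": 0,"ry": 0,"rz": 0}]}}

```text
time_s: 9.8
ee_pos: [425.9, -190.1, -21.5]
ee_rot: [-180.0, -0.1, 84.9]
force: [-0.2, -0.0, 0.5]
gripper_width: 40.3
gripper_force: 12.0
```

Call:
{"api": "move_arm", "payload": {"plan": [{"x": 0,"y": 0,"z": 1,"rx": 0,"ry": 0,"rz": 0},{"x": 0,"y": 0,"z": 1,"rx": 0,"ry": 0,"rz": 0},{"x": 0,"y": 0,"z": 0,"rx": 0,"ry": 0,"rz": 0}]}}

```text
time_s: 10.1
ee_pos: [425.1, -189.9, -23.9]
ee_rot: [-179.9, -0.1, 84.9]
force: [-0.3, 0.3, 0.1]
gripper_width: 40.1
gripper_force: 12.0
```

Call:
{"api": "move_arm", "payload": {"plan": [{"x": 0,"y": 0,"z": 1,"rx": 0,"ry": 0,"rz": 0},{"x": 0,"y": 0,"z": 1,"rx": 0,"ry": 0,"rz": 0},{"x": 0,"y": 0,"z": 0,"rx": 0,"ry": 0,"rz": 0}]}}

```text
time_s: 10.4
ee_pos: [425.2, -190.0, -25.1]
ee_rot: [-179.9, -0.1, 84.9]
force: [-1.8, 0.8, 9.8]
gripper_width: 40.3
gripper_force: 12.0
```

It is on the counter (10 N of contact). I'll release, retreat, and move on to look at the terminal.

Call:
{"api": "move_arm", "payload": {"plan": [{"x": 0,"y": 0,"z": 0,"rx": 0,"ry": 0,"rz": 0},{"x": 0,"y": 0,"z": 0,"rx": 0,"ry": 0,"rz": 0},{"x": 0,"y": 0,"z": 0,"rx": 0,"ry": 0,"rz": 0},{"x": 0,"y": 0,"z": -15,"rx": 0,"ry": 0,"rz": 0},{"x": 0,"y": 0,"z": -35,"rx": 0,"ry": 0,"rz": 0},{"x": 0,"y": 0,"z": -45,"rx": 0,"ry": 0,"rz": 0},{"x": 0,"y": 0,"z": -45,"rx": 0,"ry": 0,"rz": 0},{"x": -30,"y": 10,"z": -40,"rx": 0,"ry": 0,"rz": 0},{"x": -35,"y": 25,"z": -20,"rx": 0,"ry": 0,"rz": 0},{"x": -35,"y": 25,"z": 0,"rx": 0,"ry": 0,"rz": 0}], "grip": 0.55}}

```text
time_s: 11.4
ee_pos: [478.6, -296.9, 177.0]
ee_rot: [179.7, 0.1, 84.9]
force: [-0.6, 0.5, 0.5]
gripper_width: 50.4
gripper_force: 0.0
```

Call:
{"api": "move_arm", "payload": {"plan": [{"x": -35,"y": 25,"z": 0,"rx": 0,"ry": 0,"rz": 0},{"x": -35,"y": 25,"z": 0,"rx": 0,"ry": 0,"rz": 0},{"x": -20,"y": 25,"z": 0,"rx": 0,"ry": 0,"rz": 0},{"x": 0,"y": 0,"z": 0,"rx": 0,"ry": 0,"rz": 0},{"x": 0,"y": 0,"z": 0,"rx": 0,"ry": 0,"rz": 0},{"x": 0,"y": 0,"z": 0,"rx": 0,"ry": 0,"rz": 0}], "grip": 0}}

```text
time_s: 12.0
ee_pos: [542.2, -389.9, 172.1]
ee_rot: [-179.8, -0.2, 84.9]
force: [-0.3, 0.6, 0.6]
gripper_width: 4.6
gripper_force: 0.0
```

```bash
cat >> h.py <<'E'
def look(name=None):
    f=grab_frame('wrist'); s=state(); print('t',s['time_s'],'tcp',s['ee_pos'].round(1),s['ee_rot'].round(1),'w',round(s['gripper_width'],1),'F',s['force'].round(1))
    if name: save(f,name)
    return f,s
def term(f,cam='wrist'):
    for m in masks_of(cam,'terminal')[:1]:
        P=cloud(f,cv2.erode(m['pixels'].astype(np.uint8),np.ones((3,3)))>0); P=P[(P[:,2]>5)]
        c,sz,a=cv2.minAreaRect(P[:,:2].astype(np.float32))
        if sz[0]<sz[1]: a+=90
        c=np.array([*c,0]); d=c-O
        print('term p',round(m['p'],2),m['box'],'c',c.round(1),'size',np.round(sz,1),'yaw',round(a,1),'rel yaw',round(a-85,1),'along',round(d@D,1),'left',round(d@LF,1))
        return c,a
E
python3 - <<'E'
from h import *
f,s=look('w6.png'); term(f)
for m in masks_of('wrist','glue_tube'): T=cloud(f,m['pixels']); print(m['p'],m['box'],np.percentile(T,[2,50,98],axis=0).round().tolist())
E
```

```text
t 12.05 tcp [ 542.2 -389.9  172.5] [-1.798e+02 -1.000e-01  8.490e+01] w 1.3 F [0.  0.2 0.2]
term p 0.6 [257.5, 86.5, 117.2, 173.0] c [ 529.7 -290.6    0. ] size [ 78.  159.7] yaw 101.8 rel yaw 16.8 along -261.8 left -10.0
0.94 [146.1, 36.1, 43.3, 69.1] [[402.0, -259.0, 15.0], [423.0, -228.0, 21.0], [440.0, -198.0, 28.0]]
0.88 [69.6, 108.8, 117.9, 65.5] [[265.0, -323.0, 15.0], [323.0, -292.0, 23.0], [381.0, -258.0, 30.0]]
```

View pics/w6.png

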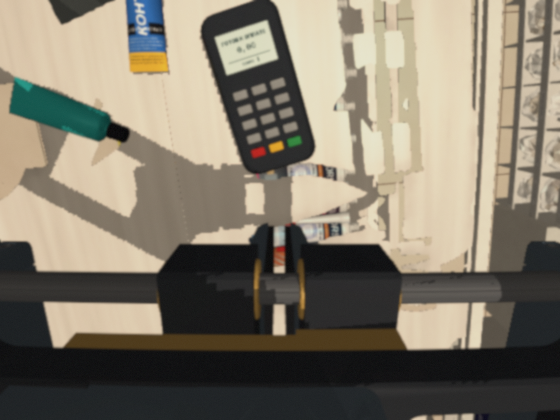

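The terminal is at (530,-290), 17° askew, and the tube lies clear at (423,-190). Pushing the terminal's tail from its right side will square it up.

```bash
python3 - <<'E'
from h import *
R=toolR(np.radians(93)); a=plan([607,-338,60],R); b=plan([607,-338,-25],R,start=a)
E
```

```text
4 [{"x": 14.3, "y": 15.0, "z": 28.2, "rx": -0.001, "ry": -0.001, "rz": -0.035}, {"x": 13.8, "y": 15.5, "z": 28.2, "rx": -0.001, "ry": -0.001, "rz": -0.035}, {"x": 13.3, "y": 15.9, "z": 28.2, "rx": -0.001, "ry": -0.001, "rz": -0.035}, {"x": 12.7, "y": 16.4, "z": 28.2, "rx": -0.001, "ry": -0.001, "rz": -0.035}]
2 [{"x": 0.0, "y": -0.0, "z": 42.5, "rx": 0.0, "ry": 0.0, "rz": 0.0}, {"x": 0.0, "y": -0.0, "z": 42.5, "rx": 0.0, "ry": 0.0, "rz": 0.0}]
```

Call:
{"api": "move_arm", "payload": {"plan": [{"x": 14.3,"y": 15.0,"z": 28,"rx": 0,"ry": 0,"rz": -0.035},{"x": 13.8,"y": 15.5,"z": 28,"rx": 0,"ry": 0,"rz": -0.035},{"x": 13.3,"y": 16,"z": 28,"rx": 0,"ry": 0,"rz": -0.035},{"x": 12.7,"y": 16.4,"z": 28,"rx": 0,"ry": 0,"rz": -0.035},{"x": 0,"y": 0,"z": 35,"rx": 0,"ry": 0,"rz": 0},{"x": 0,"y": 0,"z": 35,"rx": 0,"ry": 0,"rz": 0},{"x": 0,"y": 0,"z": 14,"rx": 0,"ry": 0,"rz": 0},{"x": 0,"y": 0,"z": 0,"rx": 0,"ry": 0,"rz": 0},{"x": 0,"y": 0,"z": 0,"rx": 0,"ry": 0,"rz": 0}]}}

```text
time_s: 13.05
ee_pos: [608.3, -339.2, -22.0]
ee_rot: [180.0, -0.1, 92.9]
force: [-0.1, 0.0, 0.8]
gripper_width: 0.6
gripper_force: 0.0
```

Call:
{"api": "move_arm", "payload": {"plan": [{"x": 0,"y": -5,"z": 0,"rx": 0,"ry": 0,"rz": 0},{"x": 0,"y": -5,"z": 0,"rx": 0,"ry": 0,"rz": 0},{"x": 0,"y": -4,"z": 0,"rx": 0,"ry": 0,"rz": 0},{"x": 0,"y": -4,"z": 0,"rx": 0,"ry": 0,"rz": 0},{"x": 0,"y": -4,"z": 0,"rx": 0,"ry": 0,"rz": 0},{"x": 0,"y": 0,"z": 0,"rx": 0,"ry": 0,"rz": 0}]}}

```text
time_s: 13.65
ee_pos: [585.5, -340.3, -23.0]
ee_rot: [-179.9, -0.1, 92.9]
force: [1.1, 0.1, 0.6]
gripper_width: 0.7
gripper_force: 0.5
```

```bash
python3 - <<'E'
from h import *
f,s=look(); term(f)
E
```

```text
t 13.7 tcp [ 585.5 -340.1  -23.2] [-1.799e+02 -1.000e-01  9.290e+01] w 0.6 F [1.6 0.1 1. ]
term p 0.57 [157.2, 156.8, 210.2, 313.6] c [ 528.6 -291.7    0. ] size [ 77.3 150.5] yaw 99.8 rel yaw 14.8 along -262.9 left -9.1
```

Call:
{"api": "move_arm", "payload": {"plan": [{"x": 0,"y": -4,"z": 0,"rx": 0,"ry": 0,"rz": 0},{"x": 0,"y": -4,"z": 0,"rx": 0,"ry": 0,"rz": 0},{"x": 0,"y": -4,"z": 0,"rx": 0,"ry": 0,"rz": 0},{"x": 0,"y": -4,"z": 0,"rx": 0,"ry": 0,"rz": 0},{"x": 0,"y": -4,"z": 0,"rx": 0,"ry": 0,"rz": 0},{"x": 0,"y": 0,"z": 0,"rx": 0,"ry": 0,"rz": 0}]}}

```text
time_s: 14.35
ee_pos: [564.4, -340.5, -23.7]
ee_rot: [-179.8, -0.2, 92.9]
force: [0.8, -0.0, 0.3]
gripper_width: 0.4
gripper_force: 0.2
```

```bash
python3 - <<'E'
from h import *
f,s=look(); term(f)
E
```

```text
t 14.4 tcp [ 564.4 -340.4  -23.8] [-179.8   -0.2   92.9] w 0.5 F [ 0.4  0.  -0.4]
term p 0.79 [178.2, 136.8, 179.4, 272.7] c [ 515.1 -283.1    0. ] size [ 77.4 127.1] yaw 90.8 rel yaw 5.8 along -255.5 left 5.1
```

Call:
{"api": "move_arm", "payload": {"plan": [{"x": 0,"y": -4,"z": 0,"rx": 0,"ry": 0,"rz": 0},{"x": 0,"y": -4,"z": 0,"rx": 0,"ry": 0,"rz": 0},{"x": 0,"y": -3,"z": 0,"rx": 0,"ry": 0,"rz": 0},{"x": 0,"y": 0,"z": 0,"rx": 0,"ry": 0,"rz": 0}]}}

```text
time_s: 14.85
ee_pos: [553.5, -341.2, -23.7]
ee_rot: [-179.8, -0.2, 92.9]
force: [-0.1, -1.0, -0.6]
gripper_width: 0.4
gripper_force: 0.0
```

```bash
python3 - <<'E'
from h import *
f,s=look(); term(f)
E
```

```text
t 14.9 tcp [ 553.7 -341.2  -23.7] [-179.8   -0.2   92.9] w 0.5 F [-0.8 -0.1 -0.1]
term p 0.83 [196.8, 138.0, 183.7, 276.0] c [ 507.  -284.1    0. ] size [134.8  77.1] yaw 86.0 rel yaw 1.0 along -257.2 left 13.2
```

Yaw is now squared, but the terminal sits about 13 mm left of the axis. I'll go round to its left side and nudge it back.

Call:
{"api": "move_arm", "payload": {"plan": [{"x": 0,"y": 10,"z": -2,"rx": 0,"ry": 0,"rz": 0.03},{"x": 0,"y": 10,"z": -30,"rx": 0,"ry": 0,"rz": 0.03},{"x": 0,"y": 0,"z": -45,"rx": 0,"ry": 0,"rz": 0.03},{"x": 0,"y": 0,"z": -45,"rx": 0,"ry": 0,"rz": 0.03},{"x": 0,"y": -40,"z": -40,"rx": 0,"ry": 0,"rz": 0.02},{"x": -20,"y": -40,"z": -30,"rx": 0,"ry": 0,"rz": 0},{"x": -20,"y": -40,"z": 0,"rx": 0,"ry": 0,"rz": 0},{"x": 0,"y": 0,"z": 0,"rx": 0,"ry": 0,"rz": 0},{"x": 0,"y": 0,"z": 0,"rx": 0,"ry": 0,"rz": 0}]}}

```text
time_s: 15.85
ee_pos: [458.7, -370.3, 162.0]
ee_rot: [-179.9, -0.1, 84.8]
force: [-0.2, 0.1, -0.4]
gripper_width: 0.7
gripper_force: 0.0
```

```bash
python3 - <<'E'
from h import *
f,s=look(); t=term(f); c,a=t
ex=np.array([np.cos(np.radians(a)),np.sin(np.radians(a)),0]); ey=np.array([-ex[1],ex[0],0])
R=toolR(np.radians(85)); q=c+62*ey; q[2]=60; print(q)
x=plan(q,R); plan([q[0],q[1],-24],R,start=x)
E
```

```text
t 15.9 tcp [ 459.4 -370.   161.6] [-1.799e+02 -1.000e-01  8.490e+01] w 0.5 F [0.4 0.7 0.1]
term p 0.62 [321.1, 90.8, 82.1, 169.9] c [ 504.7 -281.8    0. ] size [158.4  76.4] yaw 86.0 rel yaw 1.0 along -255.1 left 15.7
[ 442.81549089 -277.51059905   60.        ]
4 [{"x": 22.5, "y": -6.2, "z": 25.4, "rx": -0.001, "ry": -0.001, "rz": -0.0}, {"x": 22.6, "y": -6.2, "z": 25.4, "rx": -0.001, "ry": -0.001, "rz": -0.0}, {"x": 22.6, "y": -6.2, "z": 25.4, "rx": -0.001, "ry": -0.001, "rz": -0.0}, {"x": 22.6, "y": -6.2, "z": 25.4, "rx": -0.001, "ry": -0.001, "rz": -0.0}]
2 [{"x": 0.0, "y": -0.0, "z": 42.0, "rx": 0.0, "ry": 0.0, "rz": 0.0}, {"x": 0.0, "y": -0.0, "z": 42.0, "rx": 0.0, "ry": 0.0, "rz": 0.0}]
```

Call:
{"api": "move_arm", "payload": {"plan": [{"x": 21,"y": -7,"z": 25.4,"rx": 0,"ry": 0,"rz": 0},{"x": 21,"y": -7,"z": 25.4,"rx": 0,"ry": 0,"rz": 0},{"x": 21,"y": -6,"z": 25.4,"rx": 0,"ry": 0,"rz": 0},{"x": 21,"y": -6,"z": 25.4,"rx": 0,"ry": 0,"rz": 0},{"x": 0,"y": 0,"z": 35,"rx": 0,"ry": 0,"rz": 0},{"x": 0,"y": 0,"z": 35,"rx": 0,"ry": 0,"rz": 0},{"x": 0,"y": 0,"z": 14,"rx": 0,"ry": 0,"rz": 0},{"x": 0,"y": 0,"z": 0,"rx": 0,"ry": 0,"rz": 0},{"x": 0,"y": 0,"z": 0,"rx": 0,"ry": 0,"rz": 0}]}}

```text
time_s: 16.85
ee_pos: [441.4, -283.5, -23.8]
ee_rot: [-179.9, -0.1, 85.0]
force: [0.0, 0.4, 0.4]
gripper_width: 0.2
gripper_force: 0.0
```

Call:
{"api": "move_arm", "payload": {"plan": [{"x": 0,"y": 4,"z": 0,"rx": 0,"ry": 0,"rz": 0},{"x": 0,"y": 4,"z": 0,"rx": 0,"ry": 0,"rz": 0},{"x": 0,"y": 4,"z": 0,"rx": 0,"ry": 0,"rz": 0},{"x": 0,"y": 4,"z": 0,"rx": 0,"ry": 0,"rz": 0},{"x": 0,"y": 4,"z": 0,"rx": 0,"ry": 0,"rz": 0},{"x": 0,"y": 4,"z": 0,"rx": 0,"ry": 0,"rz": 0},{"x": 0,"y": 0,"z": 0,"rx": 0,"ry": 0,"rz": 0}]}}

```text
time_s: 17.55
ee_pos: [464.6, -285.9, -23.6]
ee_rot: [-179.9, -0.1, 84.9]
force: [-1.3, 1.0, 1.1]
gripper_width: 0.5
gripper_force: 0.6
```

```bash
python3 - <<'E'
from h import *
f,s=look(); term(f)
E
```

```text
t 17.6 tcp [ 464.6 -285.9  -23.7] [-1.799e+02 -1.000e-01  8.490e+01] w 0.5 F [-0.9  0.8  0.6]
term p 0.9 [381.1, 214.8, 172.6, 272.9] c [ 511.3 -269.2    0. ] size [137.5  76.9] yaw 85.0 rel yaw 0.0 along -242.0 left 10.1
```

Call:
{"api": "move_arm", "payload": {"plan": [{"x": 0,"y": 4,"z": 0,"rx": 0,"ry": 0,"rz": 0},{"x": 0,"y": 4,"z": 0,"rx": 0,"ry": 0,"rz": 0},{"x": 0,"y": 0,"z": 0,"rx": 0,"ry": 0,"rz": 0},{"x": 0,"y": -12,"z": 0,"rx": 0,"ry": 0,"rz": 0},{"x": -10,"y": -8,"z": -45,"rx": 0,"ry": 0,"rz": 0},{"x": -20,"y": 0,"z": -45,"rx": 0,"ry": 0,"rz": 0},{"x": -40,"y": 10,"z": -45,"rx": 0,"ry": 0,"rz": 0},{"x": -45,"y": 15,"z": -45,"rx": 0,"ry": 0,"rz": 0},{"x": -45,"y": 20,"z": 0,"rx": 0,"ry": 0,"rz": 0}]}}

```text
time_s: 18.55
ee_pos: [481.5, -433.1, 144.2]
ee_rot: [179.6, 0.3, 84.9]
force: [1.6, -0.8, 1.1]
gripper_width: 0.6
gripper_force: 0.0
```

Call:
{"api": "move_arm", "payload": {"plan": [{"x": 0,"y": 20,"z": 0,"rx": 0,"ry": 0,"rz": 0},{"x": 0,"y": 10,"z": 0,"rx": 0,"ry": 0,"rz": 0},{"x": 0,"y": 0,"z": 0,"rx": 0,"ry": 0,"rz": 0},{"x": 0,"y": 0,"z": 0,"rx": 0,"ry": 0,"rz": 0}], "grip": 0.2}}

```text
time_s: 18.95
ee_pos: [508.8, -431.9, 136.7]
ee_rot: [-179.8, -0.2, 85.0]
force: [-0.0, 1.1, 0.1]
gripper_width: 18.0
gripper_force: 0.0
```

```bash
python3 - <<'E'
from h import *
f,s=look(); c,a=term(f)
ex=np.array([np.cos(np.radians(a)),np.sin(np.radians(a)),0]); R=toolR(np.radians(a))
q=c-(82+32)*ex; q[2]=60
x=plan(q,R); plan([q[0],q[1],-24],R,start=x)
E
```

```text
t 19.0 tcp [ 508.7 -431.9  137. ] [-179.8   -0.2   85. ] w 18.3 F [-0.2  0.9  0.8]
term p 0.73 [279.8, 61.7, 88.7, 120.8] c [ 518.4 -313.1    0. ] size [100.8  77.4] yaw 85.0 rel yaw 0.0 along -285.1 left -0.7
2 [{"x": 2.6, "y": -0.2, "z": 38.6, "rx": -0.002, "ry": -0.001, "rz": -0.001}, {"x": 2.7, "y": -0.3, "z": 38.6, "rx": -0.002, "ry": -0.001, "rz": -0.001}]
2 [{"x": 0.0, "y": -0.0, "z": 42.0, "rx": 0.0, "ry": 0.0, "rz": 0.0}, {"x": 0.0, "y": -0.0, "z": 42.0, "rx": 0.0, "ry": 0.0, "rz": 0.0}]
```

The terminal is now centred (−0.7 mm) and square. I'll go down behind it, then push.

```bash
cat >> h.py <<'E'
def pose(along,z,tilt,left=-.5):
    R=toolR(np.radians(85),tilt); t=np.array([O[0],O[1],0])+along*D+left*LF+z*UP; return t+39*R.as_matrix()[:,2],R
def bpose(s,h=16,left=-.5,tilt=.2):
    R=toolR(np.radians(85),tilt); return bed(s,left,h)+39*R.as_matrix()[:,2],R
E
python3 - <<'E'
from h import *
p,R=pose(-374,55,0); a=plan(p,R)
b=plan(*pose(-374,15,0),start=a,n=2)
c=plan(*pose(-300,15,0),start=b,n=8)
d=plan(*pose(-225,14,.1),start=c,n=8)
e=plan(*bpose(-153),start=d,n=8)
g=plan(*bpose(-112),start=e,n=5)
E
```

```text
3 [{"x": 10.1, "y": -0.2, "z": 40.4, "rx": -0.001, "ry": -0.001, "rz": -0.0}, {"x": 10.1, "y": -0.3, "z": 40.4, "rx": -0.001, "ry": -0.001, "rz": -0.0}, {"x": 10.1, "y": -0.3, "z": 40.4, "rx": -0.001, "ry": -0.001, "rz": -0.0}]
2 [{"x": 0.0, "y": -0.0, "z": 20.0, "rx": 0.0, "ry": 0.0, "rz": 0.0}, {"x": 0.0, "y": -0.0, "z": 20.0, "rx": 0.0, "ry": 0.0, "rz": 0.0}]
8 [{"x": 9.2, "y": 0.0, "z": 0.0, "rx": 0.0, "ry": 0.0, "rz": 0.0}, {"x": 9.2, "y": 0.0, "z": 0.0, "rx": 0.0, "ry": 0.0, "rz": 0.0}, {"x": 9.2, "y": 0.0, "z": 0.0, "rx": 0.0, "ry": 0.0, "rz": 0.0}, {"x": 9.2, "y": 0.0, "z": 0.0, "rx": 0.0, "ry": 0.0, "rz": 0.0}, {"x": 9.2, "y": 0.0, "z": 0.0, "rx": 0.0, "ry": 0.0, "rz": 0.0}, {"x": 9.2, "y": 0.0, "z": 0.0, "rx": 0.0, "ry": 0.0, "rz": 0.0}, {"x": 9.2, "y": 0.0, "z": 0.0, "rx": 0.0, "ry": 0.0, "rz": 0.0}, {"x": 9.2, "y": 0.0, "z": 0.0, "rx": 0.0, "ry": 0.0, "rz": 0.0}]
8 [{"x": 9.9, "y": -0.0, "z": 0.1, "rx": 0.0, "ry": 0.012, "rz": 0.0}, {"x": 9.9, "y": 0.0, "z": 0.2, "rx": 0.0, "ry": 0.012, "rz": 0.0}, {"x": 9.9, "y": 0.0, "z": 0.3, "rx": 0.0, "ry": 0.012, "rz": 0.0}, {"x": 9
[... 522 characters left out ...]
.012, "rz": 0.0}, {"x": 9.4, "y": -0.0, "z": 1.4, "rx": -0.0, "ry": 0.012, "rz": 0.0}, {"x": 9.3, "y": -0.0, "z": 1.6, "rx": -0.0, "ry": 0.012, "rz": 0.0}, {"x": 9.3, "y": -0.0, "z": 1.7, "rx": -0.0, "ry": 0.012, "rz": 0.0}, {"x": 9.3, "y": -0.0, "z": 1.8, "rx": -0.0, "ry": 0.012, "rz": 0.0}, {"x": 9.3, "y": -0.0, "z": 1.9, "rx": -0.0, "ry": 0.012, "rz": 0.0}]
5 [{"x": 8.2, "y": -0.0, "z": -0.0, "rx": 0.0, "ry": 0.0, "rz": 0.0}, {"x": 8.2, "y": -0.0, "z": -0.0, "rx": 0.0, "ry": 0.0, "rz": 0.0}, {"x": 8.2, "y": -0.0, "z": -0.0, "rx": 0.0, "ry": 0.0, "rz": 0.0}, {"x": 8.2, "y": -0.0, "z": -0.0, "rx": 0.0, "ry": 0.0, "rz": 0.0}, {"x": 8.2, "y": -0.0, "z": -0.0, "rx": 0.0, "ry": 0.0, "rz": 0.0}]
```

Call:
{"api": "move_arm", "payload": {"plan": [{"x": 10,"y": 0,"z": 40.4,"rx": 0,"ry": 0,"rz": 0},{"x": 10,"y": 0,"z": 40.4,"rx": 0,"ry": 0,"rz": 0},{"x": 10,"y": 0,"z": 40.4,"rx": 0,"ry": 0,"rz": 0},{"x": 0,"y": 0,"z": 20,"rx": 0,"ry": 0,"rz": 0},{"x": 0,"y": 0,"z": 20,"rx": 0,"ry": 0,"rz": 0},{"x": 0,"y": 0,"z": 0,"rx": 0,"ry": 0,"rz": 0},{"x": 0,"y": 0,"z": 0,"rx": 0,"ry": 0,"rz": 0}]}}

```text
time_s: 19.75
ee_pos: [511.7, -402.7, -23.4]
ee_rot: [-179.9, -0.1, 84.9]
force: [0.3, 0.2, 0.5]
gripper_width: 18.2
gripper_force: 0.0
```

Call:
{"api": "move_arm", "payload": {"plan": [{"x": 9,"y": 0,"z": 0,"rx": 0,"ry": 0,"rz": 0},{"x": 9,"y": 0,"z": 0,"rx": 0,"ry": 0,"rz": 0},{"x": 9,"y": 0,"z": 0,"rx": 0,"ry": 0,"rz": 0},{"x": 9,"y": 0,"z": 0,"rx": 0,"ry": 0,"rz": 0},{"x": 9,"y": 0,"z": 0,"rx": 0,"ry": 0,"rz": 0},{"x": 9,"y": 0,"z": 0,"rx": 0,"ry": 0,"rz": 0},{"x": 9,"y": 0,"z": 0,"rx": 0,"ry": 0,"rz": 0},{"x": 9,"y": 0,"z": 0,"rx": 0,"ry": 0,"rz": 0},{"x": 0,"y": 0,"z": 0,"rx": 0,"ry": 0,"rz": 0}]}}

```text
time_s: 20.65
ee_pos: [518.5, -329.6, -23.7]
ee_rot: [-179.9, -0.2, 85.0]
force: [0.0, -1.8, 0.9]
gripper_width: 18.5
gripper_force: 0.5
```

```bash
python3 - <<'E'
from h import *
f,s=look('w7.png'); term(f)
p=s['ee_pos'];R=Ro.from_euler('xyz',s['ee_rot'],degrees=True); t=p-39*R.as_matrix()[:,2]; print('tip along',(t-O)@D,'left',(t-O)@LF,t[2])
plan(*pose(-225,14,.1),n=8)
E
```

```text
t 20.7 tcp [ 518.1 -329.6  -24. ] [-179.8   -0.2   84.9] w 18.3 F [ 0.4 -0.1  1.2]
term p 0.64 [284.1, 116.5, 181.6, 233.1] c [ 524.3 -261.2    0. ] size [101.7  79.1] yaw 84.6 rel yaw -0.4 along -232.9 left -2.1
tip along -301.76740047365314 left -2.02960994199049 14.963477730852347
8 [{"x": 10.1, "y": -0.1, "z": 0.1, "rx": -0.0, "ry": 0.012, "rz": -0.0}, {"x": 10.1, "y": -0.1, "z": 0.2, "rx": -0.0, "ry": 0.012, "rz": -0.0}, {"x": 10.1, "y": -0.1, "z": 0.3, "rx": -0.0, "ry": 0.012, "rz": -0.0}, {"x": 10.1, "y": -0.1, "z": 0.5, "rx": -0.0, "ry": 0.012, "rz": -0.0}, {"x": 10.1, "y": -0.1, "z": 0.6, "rx": -0.0, "ry": 0.012, "rz": -0.0}, {"x": 10.1, "y": -0.1, "z": 0.7, "rx": -0.0, "ry": 0.012, "rz": -0.0}, {"x": 10.0, "y": -0.1, "z": 0.8, "rx": -0.0, "ry": 0.012, "rz": -0.0}, {"x": 10.0, "y": -0.1, "z": 0.9, "rx": -0.0, "ry": 0.012, "rz": -0.0}]
```

View pics/w7.png

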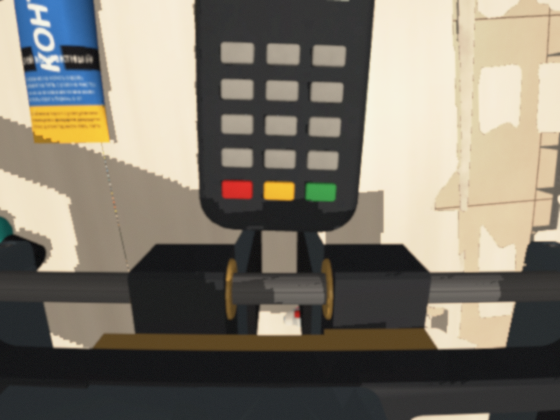

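The terminal's tail (280,225) sits flush and square on both fingers. Keep pushing.

Call:
{"api": "move_arm", "payload": {"plan": [{"x": 10,"y": -0.1,"z": 0.1,"rx": 0,"ry": 0.012,"rz": 0},{"x": 10,"y": -0.1,"z": 0.2,"rx": 0,"ry": 0.012,"rz": 0},{"x": 10,"y": -0.1,"z": 0.3,"rx": 0,"ry": 0.012,"rz": 0},{"x": 10,"y": -0.1,"z": 0.5,"rx": 0,"ry": 0.012,"rz": 0},{"x": 10,"y": -0.1,"z": 0.6,"rx": 0,"ry": 0.012,"rz": 0},{"x": 10,"y": -0.1,"z": 0.7,"rx": 0,"ry": 0.012,"rz": 0},{"x": 10,"y": -0.1,"z": 0.8,"rx": 0,"ry": 0.012,"rz": 0},{"x": 10,"y": -0.1,"z": 0.9,"rx": 0,"ry": 0.012,"rz": 0},{"x": 0,"y": 0,"z": 0,"rx": 0,"ry": 0,"rz": 0}]}}

```text
time_s: 21.65
ee_pos: [524.4, -249.7, -24.4]
ee_rot: [-179.8, -5.7, 84.9]
force: [0.2, -0.6, -0.3]
gripper_width: 17.9
gripper_force: 0.0
```

```bash
cat >> h.py <<'E'
def chk():
    f,s=look(); r=term(f)
    p=s['ee_pos'];R=Ro.from_euler('xyz',s['ee_rot'],degrees=True); t=p-39*R.as_matrix()[:,2]
    print('tip along',round((t-O)@D,1),'left',round((t-O)@LF,1),'z',round(t[2],1),'bed s',round((t-O)@BX,1),'h',round((t-O)@BN,1)); return f
E
python3 - <<'E'
from h import *
chk(); e=plan(*bpose(-153),n=8); plan(*bpose(-112),start=e,n=5)
E
```

```text
t 21.7 tcp [ 524.6 -250.3  -24.3] [-179.9   -5.7   84.9] w 18.3 F [0.5 0.2 0.4]
term p 0.92 [283.6, 114.3, 178.9, 228.7] c [ 529.8 -185.7    0. ] size [99.4 76.3] yaw 84.3 rel yaw -0.7 along -157.2 left -1.0
tip along -225.9 left -1.5 z 14.5 bed s -223.9 h 32.7
8 [{"x": 9.6, "y": -0.1, "z": 1.2, "rx": -0.0, "ry": 0.013, "rz": -0.0}, {"x": 9.6, "y": -0.1, "z": 1.3, "rx": -0.0, "ry": 0.013, "rz": -0.0}, {"x": 9.5, "y": -0.1, "z": 1.4, "rx": -0.0, "ry": 0.013, "rz": -0.0}, {"x": 9.5, "y": -0.1, "z": 1.5, "rx": -0.0, "ry": 0.013, "rz": -0.0}, {"x": 9.5, "y": -0.1, "z": 1.6, "rx": -0.0, "ry": 0.013, "rz": -0.0}, {"x": 9.5, "y": -0.1, "z": 1.8, "rx": -0.0, "ry": 0.013, "rz": -0.0}, {"x": 9.5, "y": -0.1, "z": 1.9, "rx": -0.0, "ry": 0.013, "rz": -0.0}, {"x": 9.4, "y": -0.1, "z": 2.0, "rx": -0.0, "ry": 0.013, "rz": -0.0}]
5 [{"x": 8.2, "y": -0.0, "z": -0.0, "rx": 0.0, "ry": 0.0, "rz": 0.0}, {"x": 8.2, "y": -0.0, "z": -0.0, "rx": 0.0, "ry": 0.0, "rz": 0.0}, {"x": 8.2, "y": -0.0, "z": -0.0, "rx": 0.0, "ry": 0.0, "rz": 0.0}, {"x": 8.2, "y": -0.0, "z": -0.0, "rx": 0.0, "ry": 0.0, "rz": 0.0}, {"x": 8.2, "y": -0.0, "z": -0.0, "rx": 0.0, "ry": 0.0, "rz": 0.0}]
```

Call:
{"api": "move_arm", "payload": {"plan": [{"x": 9.6,"y": 0,"z": 1.2,"rx": 0,"ry": 0.013,"rz": 0},{"x": 9.6,"y": 0,"z": 1.3,"rx": 0,"ry": 0.013,"rz": 0},{"x": 9.5,"y": 0,"z": 1.4,"rx": 0,"ry": 0.013,"rz": 0},{"x": 9.5,"y": 0,"z": 1.5,"rx": 0,"ry": 0.013,"rz": 0},{"x": 9.5,"y": 0,"z": 1.6,"rx": 0,"ry": 0.013,"rz": 0},{"x": 9.5,"y": 0,"z": 1.8,"rx": 0,"ry": 0.013,"rz": 0},{"x": 9.5,"y": 0,"z": 1.9,"rx": 0,"ry": 0.013,"rz": 0},{"x": 9.4,"y": 0,"z": 2,"rx": 0,"ry": 0.013,"rz": 0},{"x": 0,"y": 0,"z": 0,"rx": 0,"ry": 0,"rz": 0}]}}

```text
time_s: 22.65
ee_pos: [531.3, -172.9, -26.1]
ee_rot: [-179.8, -11.7, 84.9]
force: [-1.0, -0.1, 0.0]
gripper_width: 18.2
gripper_force: 0.1
```

```bash
python3 - <<'E'
from h import *
chk(); plan(*bpose(-112),n=5)
E
```

```text
t 22.7 tcp [ 531.  -173.1  -26.2] [-179.8  -11.7   84.9] w 18.2 F [-0.1 -0.7 -0.6]
term p 0.81 [282.4, 115.8, 180.2, 231.6] c [ 536.6 -115.3    0. ] size [100.3  77.2] yaw 84.2 rel yaw -0.8 along -86.5 left -1.7
tip along -152.4 left -1.3 z 12.0 bed s -152.4 h 15.5
5 [{"x": 8.1, "y": -0.1, "z": -0.1, "rx": -0.001, "ry": -0.001, "rz": -0.0}, {"x": 8.1, "y": -0.1, "z": -0.1, "rx": -0.001, "ry": -0.001, "rz": -0.0}, {"x": 8.1, "y": -0.1, "z": -0.1, "rx": -0.001, "ry": -0.001, "rz": -0.0}, {"x": 8.1, "y": -0.1, "z": -0.1, "rx": -0.001, "ry": -0.001, "rz": -0.0}, {"x": 8.1, "y": -0.1, "z": -0.1, "rx": -0.001, "ry": -0.001, "rz": -0.0}]
```

Call:
{"api": "move_arm", "payload": {"plan": [{"x": 8,"y": -0.1,"z": 0,"rx": 0,"ry": 0,"rz": 0},{"x": 8,"y": -0.1,"z": 0,"rx": 0,"ry": 0,"rz": 0},{"x": 8,"y": -0.1,"z": 0,"rx": 0,"ry": 0,"rz": 0},{"x": 8,"y": 0,"z": 0,"rx": 0,"ry": 0,"rz": 0},{"x": 6,"y": 0,"z": 0,"rx": 0,"ry": 0,"rz": 0},{"x": 0,"y": 0,"z": 0,"rx": 0,"ry": 0,"rz": 0}]}}

```text
time_s: 23.35
ee_pos: [534.4, -135.9, -18.1]
ee_rot: [-179.9, -11.6, 84.9]
force: [-0.2, -0.1, -0.1]
gripper_width: 18.3
gripper_force: 0.0
```

```bash
python3 - <<'E'
from h import *
chk()
E
```

```text
t 23.4 tcp [ 534.3 -136.2  -18.2] [-179.8  -11.6   84.9] w 18.1 F [-0.5 -0.8 -0.3]
term p 0.73 [283.5, 114.5, 176.3, 228.9] c [540.9 -78.5   0. ] size [98.7 81.5] yaw 84.0 rel yaw -1.0 along -49.5 left -2.7
tip along -115.4 left -1.3 z 20.0 bed s -114.5 h 16.0
```

Call:
{"api": "move_arm", "payload": {"plan": [{"x": 3,"y": 0,"z": 0,"rx": 0,"ry": 0,"rz": 0},{"x": 3,"y": 0,"z": 0,"rx": 0,"ry": 0,"rz": 0},{"x": 2,"y": 0,"z": 0,"rx": 0,"ry": 0,"rz": 0},{"x": 2,"y": 0,"z": 0,"rx": 0,"ry": 0,"rz": 0},{"x": 0,"y": 0,"z": 0,"rx": 0,"ry": 0,"rz": 0}]}}

```text
time_s: 23.95
ee_pos: [535.3, -127.3, -16.4]
ee_rot: [-179.9, -11.6, 84.9]
force: [-0.5, -1.1, -0.0]
gripper_width: 18.3
gripper_force: 0.7
```

Call:
{"api": "move_arm", "payload": {"plan": [{"x": 1,"y": 0,"z": 0,"rx": 0,"ry": 0,"rz": 0},{"x": 1,"y": 0,"z": 0,"rx": 0,"ry": 0,"rz": 0},{"x": 0,"y": 0,"z": 0,"rx": 0,"ry": 0,"rz": 0}]}}

```text
time_s: 24.25
ee_pos: [535.4, -125.4, -16.0]
ee_rot: [-179.9, -11.6, 84.9]
force: [0.1, -1.8, -0.8]
gripper_width: 18.2
gripper_force: 0.9
```

```bash
python3 - <<'E'
from h import *
chk()
E
```

```text
t 24.3 tcp [ 535.4 -125.4  -16. ] [-179.9  -11.6   84.9] w 18.4 F [-0.2 -2.2  0. ]
term p 0.59 [281.8, 118.2, 180.9, 236.3] c [539.8 -68.2   0. ] size [99.6 86.1] yaw 83.8 rel yaw -1.2 along -39.3 left -0.7
tip along -104.5 left -1.5 z 22.2 bed s -103.4 h 16.1
```

Call:
{"api": "move_arm", "payload": {"plan": [{"x": 1,"y": 0,"z": 0,"rx": 0,"ry": 0,"rz": 0},{"x": 1,"y": 0,"z": 0,"rx": 0,"ry": 0,"rz": 0},{"x": 0,"y": 0,"z": 0,"rx": 0,"ry": 0,"rz": 0}]}}

```text
time_s: 24.65
ee_pos: [535.5, -123.4, -15.7]
ee_rot: [-179.9, -11.6, 84.9]
force: [0.4, -1.2, -1.0]
gripper_width: 18.5
gripper_force: 0.8
```

Call:
{"api": "move_arm", "payload": {"plan": [{"x": 1,"y": 0,"z": 0,"rx": 0,"ry": 0,"rz": 0},{"x": 0.5,"y": 0,"z": 0,"rx": 0,"ry": 0,"rz": 0},{"x": 0,"y": 0,"z": 0,"rx": 0,"ry": 0,"rz": 0}]}}

```text
time_s: 24.95
ee_pos: [535.7, -122.1, -15.4]
ee_rot: [-179.9, -11.6, 84.9]
force: [-0.3, -1.8, -1.7]
gripper_width: 18.2
gripper_force: 1.2
```

Call:
{"api": "move_arm", "payload": {"plan": [{"x": 1,"y": 0,"z": 0,"rx": 0,"ry": 0,"rz": 0},{"x": 0,"y": 0,"z": 0,"rx": 0,"ry": 0,"rz": 0},{"x": 0,"y": 0,"z": 0,"rx": 0,"ry": 0,"rz": 0}]}}

```text
time_s: 25.25
ee_pos: [535.8, -121.2, -15.1]
ee_rot: [-179.9, -11.6, 84.9]
force: [0.3, -3.6, -2.1]
gripper_width: 18.2
gripper_force: 1.3
```

Call:
{"api": "move_arm", "payload": {"plan": [{"x": 1,"y": 0,"z": 0,"rx": 0,"ry": 0,"rz": 0},{"x": 0,"y": 0,"z": 0,"rx": 0,"ry": 0,"rz": 0},{"x": 0,"y": 0,"z": 0,"rx": 0,"ry": 0,"rz": 0}]}}

```text
time_s: 25.55
ee_pos: [535.9, -120.2, -14.9]
ee_rot: [-179.9, -11.6, 84.9]
force: [-0.4, -3.1, -1.4]
gripper_width: 18.0
gripper_force: 1.5
```

```bash
python3 - <<'E'
from h import *
f=chk(); g=grab_frame('side'); h=grab_frame('scene')
out=np.zeros((600,800,3),np.uint8); out[:300,:400]=cv2.resize(f['img'],(400,300)); out[:300,400:]=cv2.resize(g['img'][190:300,200:347],(400,300)); out[300:,:400]=cv2.resize(h['img'][190:270,190:297],(400,300)); out[300:,400:]=cv2.resize(f['img'][200:320,200:360],(400,300)); save({'img':out},'m8.png')
E
```

```text
t 25.6 tcp [ 535.9 -120.2  -14.9] [-179.9  -11.6   84.9] w 18.3 F [ 0.1 -2.5 -3. ]
term p 0.92 [284.1, 117.9, 179.5, 233.1] c [540.6 -63.1   0. ] size [98.9 77.3] yaw 85.2 rel yaw 0.2 along -34.2 left -1.1
tip along -99.2 left -1.5 z 23.3 bed s -98.0 h 16.1
```

View pics/m8.png

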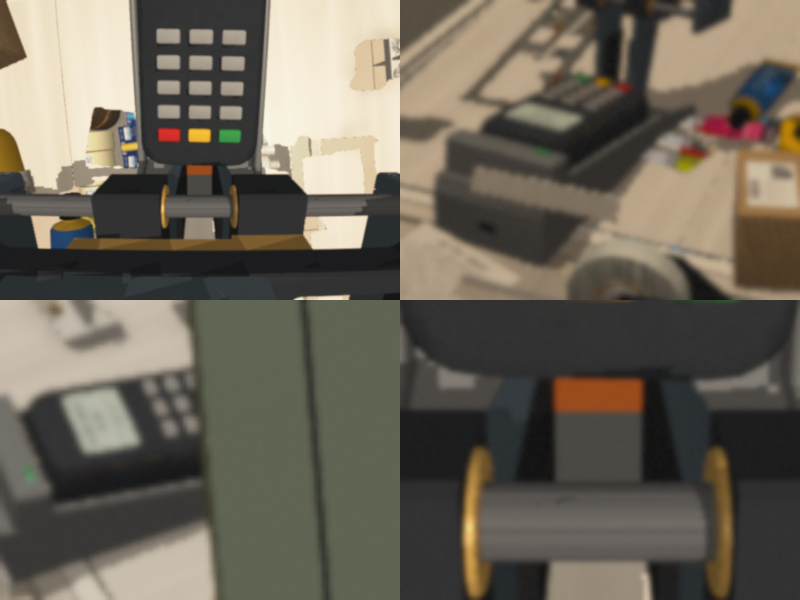

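The terminal is nearly home, with the orange catch visible right behind it (wrist view, about (280,234)). Continue gently.

```bash
cat >> h.py <<'E'
def catch(f):
    i=f['img'].astype(int); m=(i[...,0]>120)&(i[...,1]<110)&(i[...,2]<70); P=cloud(f,m)
    s,l,h=[(P-O)@v for v in(BX,LF,BN)]; k=(abs(l)<14)&(s>-115)&(s<-70)&(h<20)
    print('catch n',k.sum(),'s',np.percentile(s[k],[2,50,98]).round(1),'h by s',[(x,np.median(h[k&(abs(s-x)<1.5)]).round(1)) for x in range(-100,-78,3) if (k&(abs(s-x)<1.5)).sum()>3])
E
python3 - <<'E'
from h import *
f=grab_frame('wrist'); catch(f)
P=cloud(f,f['z_map']>0); s,l,h=[(P-O)@v for v in(BX,LF,BN)]; k=(s>-130)&(s<-108)&(abs(l)<7)&(h<12); print('bed h',k.sum(),np.median(h[k]))
k=(h>22)&(h<45)&(s>-110)&(s<-40)&(abs(abs(l)-28)<3); print('tail s',k.sum(),np.percentile(s[k],[.5,2,5]))
E
```

```text
catch n 432 s [-98.6 -94.1 -89.7] h by s [(-100, np.float64(-0.7)), (-97, np.float64(0.4)), (-94, np.float64(1.5)), (-91, np.float64(2.8))]
bed h 322 -0.32160208075836294
tail s 1966 [-78.50945387 -76.71172163 -74.94002966]
```

Call:
{"api": "move_arm", "payload": {"plan": [{"x": 1,"y": 0,"z": 0,"rx": 0,"ry": 0,"rz": 0},{"x": 0,"y": 0,"z": 0,"rx": 0,"ry": 0,"rz": 0},{"x": 0,"y": 0,"z": 0,"rx": 0,"ry": 0,"rz": 0}]}}

```text
time_s: 26.1
ee_pos: [536.0, -119.2, -14.7]
ee_rot: [-179.9, -11.6, 84.9]
force: [-0.2, -2.4, -2.3]
gripper_width: 18.6
gripper_force: 1.7
```

```bash
python3 - <<'E'
from h import *
f=chk(); catch(f)
E
```

```text
t 26.15 tcp [ 536.  -119.2  -14.7] [-179.9  -11.6   84.9] w 18.2 F [-0.  -3.6 -2.5]
term p 0.6 [281.7, 116.6, 178.6, 232.6] c [540.8 -62.    0. ] size [99.2 75.7] yaw 84.2 rel yaw -0.8 along -33.0 left -1.2
tip along -98.3 left -1.5 z 23.5 bed s -97.0 h 16.1
catch n 473 s [-98.2 -93.2 -88.6] h by s [(-97, np.float64(0.3)), (-94, np.float64(1.4)), (-91, np.float64(2.9)), (-88, np.float64(3.7))]
```

The catch's ramp rises to about 4 mm above the bed, so it looks up. I'll back the fingers off and verify.

Call:
{"api": "move_arm", "payload": {"plan": [{"x": -5,"y": 0,"z": 0,"rx": 0,"ry": 0,"rz": 0},{"x": -15,"y": 0,"z": -5,"rx": 0,"ry": 0,"rz": 0},{"x": -30,"y": 0,"z": -15,"rx": 0,"ry": 0,"rz": 0},{"x": -30,"y": 0,"z": -15,"rx": 0,"ry": 0,"rz": 0},{"x": -30,"y": 0,"z": -15,"rx": 0,"ry": 0,"rz": 0},{"x": -30,"y": 0,"z": -20,"rx": 0,"ry": 0,"rz": 0},{"x": -20,"y": 0,"z": -20,"rx": 0,"ry": 0,"rz": 0},{"x": 0,"y": 0,"z": 0,"rx": 0,"ry": 0,"rz": 0},{"x": 0,"y": 0,"z": 0,"rx": 0,"ry": 0,"rz": 0}]}}

```text
time_s: 27.1
ee_pos: [520.2, -293.6, 41.4]
ee_rot: [-179.9, -11.6, 84.8]
force: [0.2, 0.1, -0.5]
gripper_width: 18.6
gripper_force: 0.0
```

```bash
python3 - <<'E'
from h import *
f=chk(); catch(f); save(f,'w9.png')
P=cloud(f,f['z_map']>0); s,l,h=[(P-O)@v for v in(BX,LF,BN)]
k=(s>-125)&(s<-104)&(abs(l)<25)&(h<12); print('bed h',k.sum(),np.median(h[k]))
k=(h>5)&(h<45)&(s>-110)&(s<110)&(abs(l)<22)
for a,b in [(6,12),(12,18),(18,24),(24,30),(30,40)]:
    q=k&(h>a)&(h<b); print((a,b),q.sum(),np.percentile(s[q],[1,5,50]).round(1) if q.sum()>5 else '')
save({'img':cv2.resize(f['img'][60:240,180:420],(800,600))},'w9c.png')
E
```

```text
t 27.15 tcp [ 520.  -292.6   40.9] [-179.8  -11.7   84.8] w 17.9 F [-0.4 -0.2  1.1]
tip along -272.4 left -0.6 z 79.1 bed s -256.6 h 105.2Traceback (most recent call last):
  File "<stdin>", line 2, in <module>
  File "h.py", line 60, in catch
    print('catch n',k.sum(),'s',np.percentile(s[k],[2,50,98]).round(1),'h by s',[(x,np.median(h[k&(abs(s-x)<1.5)]).round(1)) for x in range(-100,-78,3) if (k&(abs(s-x)<1.5)).sum()>3])
                                ~~~~~~~~~~~~~^^^^^^^^^^^^^^^^
    return _quantile_unchecked(
        a, q, axis, out, overwrite_input, method, keepdims, weights)
    return _ureduce(a,
                    func=_quantile_ureduce_func,
    ...<5 lines>...
                    overwrite_input=overwrite_input,
                    method=method)
    r = func(a, **kwargs)
    result = _quantile(arr,
                       quantiles=q,
    ...<2 lines>...
                       out=out,
                       weights=wgt)
    slices_having_nans = np.isnan(arr[-1, ...])
                                  ~~~^^^^^^^^^
IndexError: index -1 is out of bounds for axis 0 with size 0
```

Call:
{"api": "move_arm", "payload": {"plan": [{"x": 12,"y": 0,"z": -10,"rx": 0,"ry": 0.09,"rz": 0},{"x": 12,"y": 0,"z": -10,"rx": 0,"ry": 0.09,"rz": 0},{"x": 12,"y": 0,"z": -10,"rx": 0,"ry": 0.09,"rz": 0},{"x": 12,"y": 0,"z": -10,"rx": 0,"ry": 0.09,"rz": 0},{"x": 12,"y": 0,"z": -10,"rx": 0,"ry": 0.09,"rz": 0},{"x": 0,"y": 0,"z": 0,"rx": 0,"ry": 0,"rz": 0},{"x": 0,"y": 0,"z": 0,"rx": 0,"ry": 0,"rz": 0}]}}

```text
time_s: 27.9
ee_pos: [523.8, -255.9, 108.6]
ee_rot: [-179.7, -37.3, 84.8]
force: [0.1, 0.5, 0.3]
gripper_width: 18.3
gripper_force: 0.0
```

```bash
python3 - <<'E'
from h import *
f=chk(); save(f,'w9.png'); p=proj(f,[bed(-92,0,2),bed(-82,0,18),bed(-82,30,10)]); print(p)
try: catch(f)
except Exception as e: print(e)
P=cloud(f,f['z_map']>0); s,l,h=[(P-O)@v for v in(BX,LF,BN)]
k=(s>-125)&(s<-104)&(abs(l)<25)&(h<12); print('bed h',k.sum(),np.median(h[k]))
k=(h>5)&(h<45)&(s>-110)&(s<110)&(abs(l)<22)
for a,b in [(6,12),(12,18),(18,24),(24,30),(30,40)]:
    q=k&(h>a)&(h<b); print((a,b),q.sum(),np.percentile(s[q],[1,5,50]).round(1) if q.sum()>5 else '')
u,v=np.clip(p[0],[120,90],[440,330]).astype(int)
save({'img':cv2.resize(f['img'][v-90:v+90,u-120:u+120],(800,600))},'w9c.png')
E
```

```text
t 27.95 tcp [ 523.9 -255.6  108.9] [-179.7  -37.3   84.8] w 18.2 F [-0.3 -0.4 -0.1]
term p 0.57 [281.1, 65.2, 80.2, 130.3] c [542.7 -44.7   0. ] size [141.4  77.9] yaw 83.5 rel yaw -1.5 along -15.6 left -1.5
tip along -251.0 left -1.3 z 139.9 bed s -223.5 h 160.6
[[279.18595865 137.54692352]
 [279.12216953 122.44391809]
 [250.70840459 125.82553811]]
catch n 120 s [-96.2 -87.  -84.4] h by s [(-94, np.float64(1.4)), (-91, np.float64(1.7)), (-88, np.float64(4.2)), (-85, np.float64(5.1))]
bed h 880 -0.12559628819483595
(6, 12) 105 [-87.3 -84.  -83.1]
(12, 18) 108 [-83.7 -83.6 -83. ]
(18, 24) 157 [-83.6 -83.4 -82.5]
(24, 30) 201 [-82.5 -82.2 -80.7]
(30, 40) 4907 [-78.8 -74.7 -19. ]
```

View pics/w9c.png

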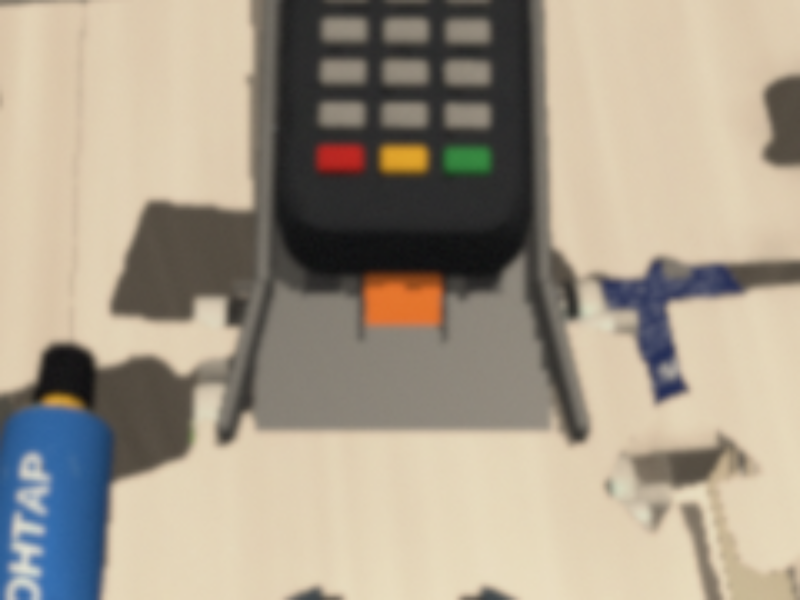

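The terminal is docked, with the catch standing 5 mm up right behind its tail at s ≈ -83.5. The tube lies flat and clear, and the robot is touching nothing.

```bash
python3 -c "
from workcell import job_done; print(job_done())"
```

```text
the job is handed in; nothing more can be done
None
```

The job is handed in: the blue tube lies flat and clear on the counter, and the terminal is docked with the orange catch up behind it; the judge returned no result.

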